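Weigh by hand and empty the loaded scoops

ROBOT

A 6-joint arm with a two-finger parallel gripper is mounted at the origin on the work surface. World frame = base frame: x ahead of the robot, y to its left, z up, the work surface at z = 0. Lengths are in mm, angles in degrees, forces in N, time in s.
With the tool pointing down it reaches from about 350 to 850 mm from the base axis. Payload 8.1 kg.
Tool frame: the origin (TCP) lies midway between the tips of the shut fingers; the grasp point (between the pads) lies 19 mm behind it; z points along the fingers, y is the line along which they close (so a half turn about z gives the same grasp; the last joint's range is limited). The gripper opens to 85 mm and grips with 20 to 120 N. Pads are 22 mm wide; open, the fingers measure 114 mm over their backs; the gripper's body (76 mm by 85 mm) begins 54 mm behind the grasp point. The pads swing forward as they close: fully open they stand 13 mm farther back than shut.
Start: joints at [66.555, 7.471, 85.268, -0, 87.261, -4.893], TCP at [190.881, 568.832, 210.392] pointing down, gripper open.
Joint ranges: [-169.43, 169.43], [-51.17, 129.36], [1.28, 143.12], [-76.62, 256.62], [0, 156.53], [-152.29, 152.29]. Speed limits (degrees/s): [136.94, 136.94, 159.86, 180, 180, 180].

INTERFACE

Orientations are given as [roll, pitch, yaw] about the fixed x, y, z axes, in that order (R = Rz(yaw) Ry(pitch) Rx(roll)).
In Python, from bench import sense, snapshot, camera_params, hand_in, masks_of, pinpoint gives the robot as it stands.
- The arm moves only by the tool step_arm, never from a script. Its argument "targets" is a list of rows, each an object with "angular": the turn, a rotation vector about the tool's x, y, z scaled (see below), a list of three; "dp": the shift along the tool's x, y, z scaled (see below), a list of three; "fingers": the closure, from 0 (fully open) to 1 (shut). A call has exactly 8 rows; each row is the pose to reach, as a shift and turn from the pose commanded when the call began, along the tool's axes at that moment, turning the shorter way round; what a row does not reach only later rows make up. The controller multiplies each number of a shift by 0.2 m and each number of a turn by 180 degrees. A row lasts 1/8 s, in which the tool goes at most 62.5 mm and 10.7 degrees, less where a joint would pass 70% of its speed; a pose out of reach is approached as far as the arm can. A call with a number of a shift or a turn outside -1 to 1 is refused whole. A call with a gripper value outside its range is refused whole. The fingers move at their own pace and stop on an object; "newtons" is the grip in N (left out, the last holds). Time passes only in rows, so rows that repeat a pose let the fingers close, or fill a call up. It gives the time, the measured TCP pose, the force, the opening and the grip force at its end, in the units of the state.
- sense(): the state, without advancing time (a new reading comes with each control period).
- snapshot(name): name is "scene" or "side" or "wrist"; returns the picture (480x640x3 uint8, blue, green, red); there is no depth.
- camera_params(name): a dict with "vfov" (degrees; the focal length in pixels is half the picture's height over the tangent of half this angle, whatever the lens; pixels are square), "cx", "cy" (the principal point, pixels), "R" (3x3) and "t" (3): a world point X has camera coordinates R X + t. Camera axes: x right, y down, z forward; pixel columns grow to the right and rows downward; lengths in mm; the calibration is good to about 2 mm. The wrist camera is an equidistant fisheye: a pixel r from the principal point sees the ray r / f radians off the axis. A picture is of the moment at which its call begins: read the wrist's pose just before it. camera_params takes no time and is no camera call; for the wrist camera it gives the pose at the moment of the call.
- hand_in(): hands the job in; it is judged then, once.
Trained networks look in the newest picture that a camera, given by its name, has taken for a name from the list of things; names that differ only in an ending like _2 or _b are one class to them, and where a whole thing is asked for, a point or a joint stands for the part that bears it (a point fixed in the world has none). Each returns a list of dicts, best first, with "conf" (0 to 1); they miss things now and then, are a little off and sometimes report something else, mostly with a low value. They report only what shows in the picture. A call takes as long as a camera call. They do not tell look-alikes from the thing itself.
- masks_of(camera, label): "pixels" (480x640 bool, what is visible of it) and "at" ([column, row] in pixels, amid what is visible of it).
- pinpoint(camera, label): "at" ([column, row] in pixels: a listed point, or the origin of a listed thing).
The state is a dict: "time": time; "joint_pos": joint angles; "qd": joint speeds; "joint_efforts": joint torques, N m; "tool_pos": TCP position; "tcp_rot": TCP orientation; "ft_force": force on the tool from outside, world axes, zero at the start; "wrist_torque": the same for the moment, N m; "finger_gap": finger opening in mm; "grip_force": force on a finger pad.
Only numpy, scipy, OpenCV 4.12 (cv2) and the standard library are available. Lean on these libraries where they do the work, as an engineer would, in place of code of your own. Each camera call takes 0.05 s, during which the arm holds its last target. There are 200 camera calls.

TASK

Each of the three hooded scoops on the green mat hides a ball: in two it is a solid steel grinding ball, in the third only a light hollow dummy. Going from the robot's left to its right, lift every scoop in turn to feel its weight, and tip the two heavy ones out into the round pan of the scale, so that the pan holds the two steel balls and nothing else. Leave all three scoops standing upright on the mat or the bench.

Things in the scene. Friction and masses are not known exactly. Their poses are not given: they have to be found in the camera images.
- left_handle (a point): Centre of the upright black handle tab on the roof of the scoop farthest to the robot's left (largest y). Tab: 40 mm along x, 14 mm thick along y, 38 mm tall; grip it from above across y. This point is 91 mm above the scoop's underside, 19 mm below the tab's top. z up, +x away from the mouth. All three scoops are alike: a roofed steel box 84 mm (x) by 58 mm (y), roof 72 mm up
- middle_handle (a point): The same point, axes and sizes on the middle scoop. Each scoop's only opening is the mouth in its -x end, facing the robot within about 17 degrees. The floor inside rises at 18 degrees to a lip at the mouth, 42 mm from this point along -x and 69 mm below it: the ball rolls out when the scoop is tipped mouth-down by about 45 degrees
- right_handle (a point): The same point, axes and sizes on the scoop farthest to the robot's right. An empty scoop weighs about 200 g (180 to 220). Inside each is one 40 mm ball, under the roof: solid steel, 260 g, in two of them, a hollow dummy of the same look, 50 g, in the other
- pan_floor (a point): Centre of the inner floor of the round steel pan on the grey spring scale, z up. Pan: 38 mm deep, floor about 130 mm and mouth 178 mm across; empty, its rim is 38 mm above this point, 116 mm above the bench. It sinks under load, 1 mm for every 30 g (at most 30 mm). The scale's housing below is 170 by 160 mm, 36 mm tall
There are look-alikes about, which are no part of the job. Leave any blue or yellow look-alike of the part that bears right_handle alone.

How it is judged (in metres and radians):
On the way, in this order (a step that is already met when the one before it is completed fails the run):
1. the left scoop is lifted clear of the mat (height (world z) of left_handle above 0.118 m), for 0.2 s.
2. the middle scoop is lifted clear of the mat (height (world z) of middle_handle above 0.118 m), for 0.2 s.
3. the right scoop is lifted clear of the mat (height (world z) of right_handle above 0.118 m), for 0.2 s.
At the end, for the whole second after the job is handed in: the scale's pan is sunk by 16.5 to 18.2 mm, the load of both steel balls (17.3 mm) without the dummy, and all three scoops stand upright within 10 degrees on the mat or the bench, handle centres 83 to 101 mm above the bench (height (world z) of pan_floor between 0.0598 and 0.0615 m and angle between each of left_handle, middle_handle, right_handle's own z axis and vertical below 0.17 rad and height (world z) of left_handle between 0.083 and 0.101 m and height (world z) of middle_handle between 0.083 and 0.101 m and height (world z) of right_handle between 0.083 and 0.101 m); the robot touches nothing.
It also fails if it takes over 72 s, if anything falls off the work surface, if the arm or the gripper's body presses on something with over 40 N, if the wrist force passes 120 N, or if a joint passes its speed limit or range.

## Working session

There is one attempt and no reset: what is moved stays moved. The work goes in short steps, Python scripts to look and compute and a tool call to move; the robot and the scene stay as the last step left them, time stands still between calls to the robot, and variables do not carry over. Pictures are saved under pics/ and viewed, at most 10 in all, crops included, and the job is handed in when it is done.

Besides the shell and the picture viewer there is one more tool, called after "Request:" by a JSON object that holds its "op" and its "data". step_arm: Moves the arm, as the interface text tells. Its arguments: {"type":"object","properties":{"targets":{"type":"array","items":{"type":"object","properties":{"angular":{"type":"array","items":{"type":"number","minimum":-1,"maximum":1}},"dp":{"type":"array","items":{"type":"number","minimum":-1,"maximum":1}},"fingers":{"type":"number"}}}},"newtons":{"type":"number"}},"required":["targets"]}

```bash
mkdir -p pics; python3 - <<'E'
from bench import *
import cv2,numpy as np
s=sense();print({k:np.round(v,3).tolist() for k,v in s.items()})
for c in ['scene','side']:
    im=snapshot(c);cv2.imwrite(f'pics/{c}1.png',im)
    p=camera_params(c);print(c,p['vfov'],p['cx'],p['cy'],np.round(p['R'],3).tolist(),np.round(p['t'],1))
    for l in ['left_handle','pan_floor']:
        print(l,[(np.round(d['at']).tolist(),round(d['conf'],2)) for d in pinpoint(c,l)])
E
```

```text
{'time': 0.0, 'joint_pos': [66.554, 7.513, 85.328, -0.002, 87.263, -4.894], 'qd': [0.075, 0.007, 0.011, -0.032, -0.032, -0.092], 'joint_efforts': [-0.0, -56.942, -50.054, -0.0, 0.015, -0.0], 'tool_pos': [190.668, 568.286, 209.381], 'tcp_rot': [-179.897, -0.007, 161.448], 'ft_force': [0.915, 0.898, -0.465], 'wrist_torque': [-0.004, -0.022, -0.061], 'grip_force': 0.0, 'finger_gap': 85.424}
scene 55.674473553925104 311.51404649767693 238.2064625813035 [[-0.665, 0.747, 0.0], [0.561, 0.5, -0.66], [-0.493, -0.439, -0.751]] [ 382.  -177.9 1388.4]
left_handle [([417.0, 347.0], 0.57)]
pan_floor [([250.0, 196.0], 0.74)]
side 47.28625636447046 325.9994820888562 249.8597705229349 [[0.936, -0.351, 0.017], [-0.26, -0.724, -0.639], [0.236, 0.593, -0.769]] [-453.4  117.9 1021.8]
left_handle [([318.0, 122.0], 0.61)]
pan_floor [([387.0, 355.0], 0.78)]
```

View pics/scene1.png

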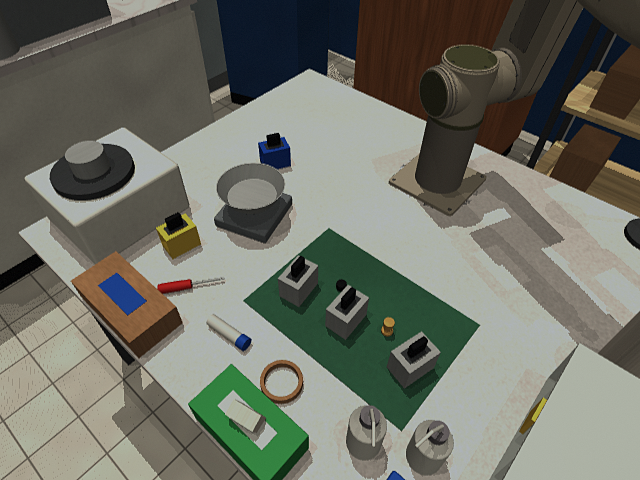

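View pics/side1.png

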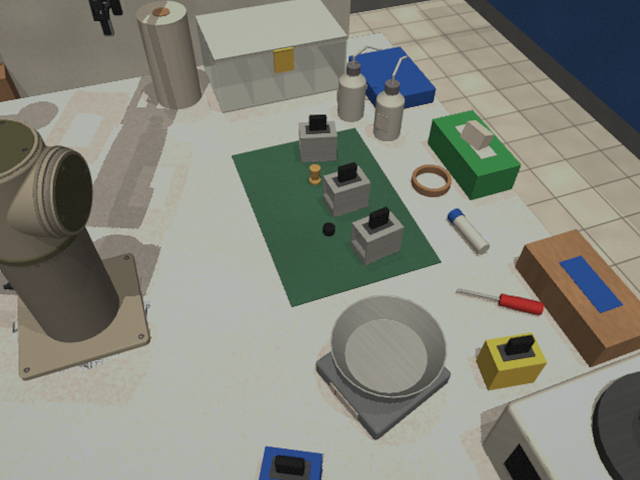

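Steel scoops: left, scene (417,347) / side (318,122). Middle, scene (348,298) / side (347,172). Right, scene (298,268) / side (378,218). The blue one (scene 274,150; side 290,465) and the yellow one (scene 178,234; side 511,358) are the look-alikes, both off the mat, so I leave them alone. The pan is at scene (250,196).

```bash
cat > h.py <<'E'
from bench import *
import cv2,numpy as np
from scipy.optimize import minimize,least_squares
def cam(c):
    p=camera_params(c);p['f']=240/np.tan(np.radians(p['vfov'])/2);return p
def proj(p,X):
    c=np.atleast_2d(X)@np.array(p['R']).T+np.array(p['t'])
    return c[:,:2]/c[:,2:]*p['f']+[p['cx'],p['cy']]
def tri(ps,uv):
    A=[];b=[]
    r=least_squares(lambda X:np.concatenate([proj(p,X)[0]-u for p,u in zip(ps,uv)]),[550,0,80])
    return r.x,np.abs(r.fun).max()
def box(a,b,z0,z1):
    return np.array([[x,y,z] for x in(-a,a) for y in(-b,b) for z in(z0,z1)],float)
B=box(42,29,0,72);T=box(20,7,72,110)
def sil(p,q,S=4,z=0):
    R=cv2.Rodrigues(np.array([0,0,q[2]]))[0];m=np.zeros((480*1,640),np.uint8)
    for V in(B,T):
        u=proj(p,V@R.T+[q[0],q[1],z])
        h=cv2.convexHull(np.round(u*16).astype(np.int32));cv2.fillConvexPoly(m,h,1,shift=4)
    return m>0
E
python3 - <<'E'
from h import *
ps={c:cam(c) for c in('scene','side')}
near={'left':((417,347),(318,122)),'middle':((348,298),(347,172)),'right':((298,268),(378,218))}
for c in ps: snapshot(c)
pts={};mk={}
for i,c in enumerate(ps):
    P=[np.array(d['at']) for l in('left','middle','right') for d in pinpoint(c,l+'_handle')]
    M=[d for l in('left','middle','right') for d in masks_of(c,l+'_handle')]
    for n in near:
        g=np.array(near[n][i]);k=[a for a in P if np.hypot(*(a-g))<20];pts[n,c]=np.mean(k,0)
        m=[d for d in M if np.hypot(*(np.array(d['at'])-g))<28];mk[n,c]=m[0]['pixels'] if m else None
        print(c,n,len(k),np.round(k,1).tolist(),len(m),[int(d['pixels'].sum()) for d in m])
for n in near:
    X,r=tri(list(ps.values()),[pts[n,c] for c in ps]);
    def cost(q):
        s=0
        for c in ps:
            if mk[n,c] is None: continue
            a=sil(ps[c],q);b=mk[n,c];s+=1-(a&b).sum()/(a|b).sum()
        return s
    best=min((minimize(cost,[X[0],X[1],y],method='Nelder-Mead',options=dict(initial_simplex=[[X[0],X[1],y],[X[0]+6,X[1],y],[X[0],X[1]+6,y],[X[0],X[1],y+.12]])) for y in(-.25,-.1,0.05,.2)),key=lambda r:r.fun)
    print(n,np.round(X,1),round(r,2),'sil',np.round(best.x[:2],1),np.degrees(best.x[2]).round(1),best.fun.round(3))
X,r=tri(list(ps.values()),[pinpoint(c,'pan_floor')[0]['at'] for c in ps]);print('pan',X,r)
im=snapshot('side');cv2.imwrite('pics/crop.png',cv2.resize(im[90:280,220:460],None,fx=3,fy=3,interpolation=cv2.INTER_CUBIC))
E
```

```text
scene left 1 [[418.9, 348.0]] 1 [1651]
scene middle 1 [[346.1, 300.5]] 1 [1476]
scene right 1 [[298.9, 266.7]] 1 [1379]
side left 1 [[317.1, 122.1]] 1 [1583]
side middle 1 [[347.8, 173.7]] 1 [1998]
side right 1 [[378.2, 220.3]] 1 [2130]
left [566.8 283.   90.6] 0.1 sil [566.3 281.2] -18.5 0.159
middle [571.4 101.4  86.3] 0.83 sil [567.2 101.9] 3.1 0.107
right [574.9 -40.7  87.2] 0.6 sil [577.4 -38.3] 9.4 0.105
pan [ 471.17556245 -306.52833563   70.14184277] 1.478192181453153
```

View pics/crop.png

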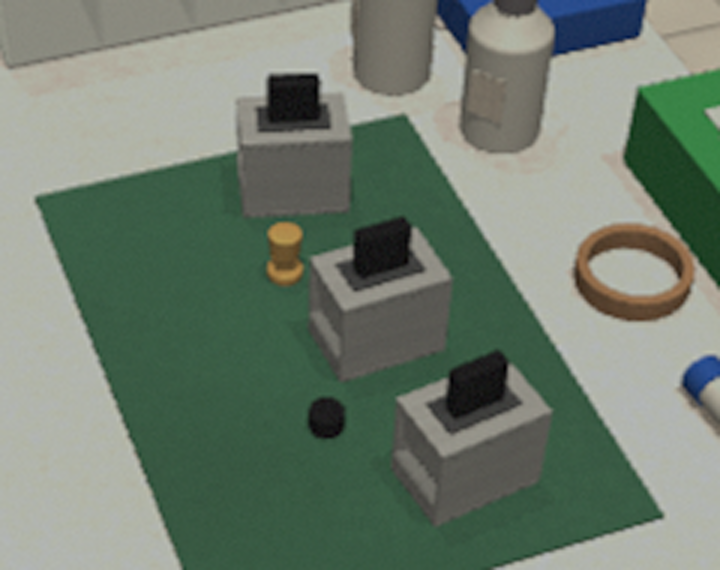

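The crop confirms it: three plain steel scoops on the mat, with mouths towards the robot. Next I refine the pan position and plan the approach.

```bash
cat >> h.py <<'E'
from scipy.spatial.transform import Rotation as Ro, Slerp
R0=Ro.from_matrix(np.diag([-1,1,-1]))
OFF=12 # handle lies OFF behind the TCP
def pose(h,psi,th):
    R=Ro.from_euler('z',psi,degrees=True)*Ro.from_euler('y',-th,degrees=True)*R0
    return np.array(h,float)+R.apply([0,0,OFF]),R
def plan(wps,start=None):
    """wps: (rows,handle xyz,psi,theta,fingers); prints rows of calls; interpolates in (h,psi,theta)"""
    s=sense()
    if start is None:
        R=Ro.from_euler('xyz',s['tcp_rot'],degrees=True);p=np.array(s['tool_pos'])
        psi=(s['tcp_rot'][2]-180+180)%360-180;h=p-R.apply([0,0,OFF]);th=0.
    else: h,psi,th=start
    rows=[];cur=np.array([*h,psi,th])
    for n,hh,ps,t,f in wps:
        g=np.array([*hh,ps,t],float)
        for k in range(1,n+1): rows.append((cur+(g-cur)*k/n,f))
        cur=g
    p0,r0=(p,R) if start is None else pose(h,psi,th)
    for i in range(0,len(rows),8):
        print('call',i//8)
        for q,f in rows[i:i+8]:
            P,Rr=pose(q[:3],q[3],q[4])
            d=r0.inv().apply(P-p0)/200;a=(r0.inv()*Rr).as_rotvec(degrees=True)/180
            print('{"dp":%s,"angular":%s,"fingers":%g}%s'%((np.round(d,3)+0).tolist(),(np.round(a,3)+0).tolist(),f,' !!' if abs(d).max()>1 else ''))
        q=rows[min(i+7,len(rows)-1)][0];p0,r0=pose(q[:3],q[3],q[4])
def weigh(n=10):
    F=[]
    for _ in range(n): snapshot('wrist');F.append(sense()['ft_force'])
    print('force',np.mean(F,0).round(2),np.std(F,0).round(2))
E
python3 - <<'E'
from h import *
ps={c:cam(c) for c in('scene','side')}
for c in ps: snapshot(c)
mk={}
for c in ps:
    for d in masks_of(c,'pan_floor')[:2]: print(c,np.round(d['at']),d['conf'],d['pixels'].sum())
    mk[c]=masks_of(c,'pan_floor')[0]['pixels']
a=np.linspace(0,2*np.pi,60)
C=np.vstack([np.c_[r*np.cos(a),r*np.sin(a),0*a+z] for r,z in((89,116),(66,76))])
def cost(q):
    s=0
    for c in ps:
        m=np.zeros((480,640),np.uint8);cv2.fillConvexPoly(m,cv2.convexHull(np.round(proj(ps[c],C+[q[0],q[1],0])*16).astype(np.int32)),1,shift=4)
        m=m>0;s+=1-(m&mk[c]).sum()/(m|mk[c]).sum()
    return s
r=minimize(cost,[471,-306],method='Nelder-Mead',options=dict(initial_simplex=[[471,-306],[485,-306],[471,-290]]));print('pan',r.x,r.fun)
weigh(4)
# approach left
plan([(14,(566.5,282,190),-18.5,0,0),(2,(566.5,282,190),-18.5,0,0),(6,(566.5,282,94),-18.5,0,0),(2,(566.5,282,94),-18.5,0,0)])
print(sense()['time'],sense()['ft_force'])
E
```

```text
scene [248. 187.] 0.86 2660
side [377. 235.] 0.72 2126
side [386. 344.] 0.66 9549
pan [ 473.97967469 -305.52798644] 1.0108370702541105
force [-0.19 -0.18  0.29] [0.21 0.15 0.14]
call 0
{"dp":[-0.16, -0.054, 0.012],"angular":[0.0, 0.0, 0.0],"fingers":0}
{"dp":[-0.32, -0.109, 0.023],"angular":[0.0, 0.0, 0.0],"fingers":0}
{"dp":[-0.479, -0.163, 0.035],"angular":[0.0, 0.0, 0.0],"fingers":0}
{"dp":[-0.639, -0.218, 0.046],"angular":[0.0, 0.0, 0.0],"fingers":0}
{"dp":[-0.799, -0.272, 0.058],"angular":[0.0, 0.0, 0.0],"fingers":0}
{"dp":[-0.959, -0.327, 0.069],"angular":[0.0, 0.0, 0.0],"fingers":0}
{"dp":[-1.118, -0.381, 0.081],"angular":[0.0, 0.0, 0.0],"fingers":0} !!
{"dp":[-1.278, -0.435, 0.093],"angular":[0.0, 0.0, 0.0],"fingers":0} !!
call 1
{"dp":[-0.16, -0.055, 0.012],"angular":[0.0, 0.0, 0.0],"fingers":0}
{"dp":[-0.319, -0.109, 0.023],"angular":[0.0, 0.0, 0.0],"fingers":0}
{"dp":[-0.479, -0.164, 0.035],"angular":[0.0, 0.0, 0.0],"fingers":0}
{"dp":[-0.639, -0.218, 0.046],"angular":[0.0, 0.0, 0.0],"fingers":0}
{"dp":[-0.799, -0.273, 0.058],"angular":[0.0, 0.0, 0.0],"fingers":0}
{"dp":[-0.958, -0.327, 0.069],"angular":[0.0, 0.0, 0.0],"fingers":0}
{"dp":[-0.958, -0.327, 0.069],"angular":[0.0, 0.0, 0.0],"fingers":0}
{"dp":[-0.958, -0.327, 0.069],"angular":[0.0, 0.0, 0.0],"fingers":0}
call 2
{"dp":[0.0, 0.0, 0.08],"angular":[0.0, 0.0, 0.0],"fingers":0}
{"dp":[0.0, 0.0, 0.16],"angular":[0.0, 0.0, 0.0],"fingers":0}
{"dp":[0.0, 0.0, 0.24],"angular":[0.0, 0.0, 0.0],"fingers":0}
{"dp":[0.0, 0.0, 0.32],"angular":[0.0, 0.0, 0.0],"fingers":0}
{"dp":[0.0, 0.0, 0.4],"angular":[0.0, 0.0, 0.0],"fingers":0}
{"dp":[0.0, 0.0, 0.48],"angular":[0.0, 0.0, 0.0],"fingers":0}
{"dp":[0.0, 0.0, 0.48],"angular":[0.0, 0.0, 0.0],"fingers":0}
{"dp":[0.0, 0.0, 0.48],"angular":[0.0, 0.0, 0.0],"fingers":0}
1.65 [-0.04098063 -0.1410048   0.42501331]
```

Request:
{"op": "step_arm", "data": {"targets": [{"dp": [-0.16,-0.055,0.012],"fingers": 0},{"dp": [-0.32,-0.11,0.023],"fingers": 0},{"dp": [-0.48,-0.163,0.035],"fingers": 0},{"dp": [-0.64,-0.218,0.046],"fingers": 0},{"dp": [-0.8,-0.272,0.058],"fingers": 0},{"dp": [-0.96,-0.327,0.069],"fingers": 0},{"dp": [-1,-0.34,0.08],"fingers": 0},{"dp": [-1,-0.34,0.08],"fingers": 0}]}}

```text
validation failed for argument at $.ta...
```

Request:
{"op": "step_arm", "data": {"targets": [{"dp": [-0.16,-0.055,0.012],"fingers": 0},{"dp": [-0.32,-0.11,0.023],"fingers": 0},{"dp": [-0.48,-0.163,0.035],"fingers": 0},{"dp": [-0.64,-0.218,0.046],"fingers": 0},{"dp": [-0.8,-0.272,0.058],"fingers": 0},{"dp": [-0.96,-0.327,0.069],"fingers": 0},{"dp": [-1,-0.34,0.08],"fingers": 0},{"dp": [-1,-0.34,0.08],"fingers": 0}]}}

```text
validation failed for argument at $.ta...
```

```bash
python3 - <<'E'
from h import *
cv2.imwrite('pics/w1.png',snapshot('wrist'))
p=camera_params('wrist');print({k:np.round(v,3).tolist() for k,v in p.items()})
print(sense()['time'],sense()['tool_pos'],sense()['tcp_rot'])
for l in('left_handle','middle_handle'):print([(np.round(d['at'],1).tolist(),d['conf']) for d in pinpoint('wrist',l)])
plan([(5,(566.5,282,130),-18.5,0,0),(4,(566.5,282,94),-18.5,0,0),(4,(566.5,282,94),-18.5,0,0),(3,(566.5,282,94),-18.5,0,1)])
E
```

```text
{'vfov': 65.706, 'cx': 314.755, 'cy': 240.032, 'R': [[0.318, 0.948, -0.001], [0.908, -0.304, 0.29], [0.274, -0.093, -0.957]], 't': [-600.395, -38.267, 380.717]}
1.7 [190.89860971 568.82814138 210.37174752] [-1.79999510e+02  2.33593627e-04  1.61444379e+02]
[]
[]
call 0
{"dp":[-0.447, -0.152, 0.092],"angular":[0.0, 0.0, 0.0],"fingers":0}
{"dp":[-0.895, -0.305, 0.185],"angular":[0.0, 0.0, 0.0],"fingers":0}
{"dp":[-1.342, -0.457, 0.277],"angular":[0.0, 0.0, 0.0],"fingers":0} !!
{"dp":[-1.789, -0.61, 0.37],"angular":[0.0, 0.0, 0.0],"fingers":0} !!
{"dp":[-2.237, -0.762, 0.462],"angular":[0.0, 0.0, 0.0],"fingers":0} !!
{"dp":[-2.237, -0.762, 0.507],"angular":[0.0, 0.0, 0.0],"fingers":0} !!
{"dp":[-2.237, -0.762, 0.552],"angular":[0.0, 0.0, 0.0],"fingers":0} !!
{"dp":[-2.237, -0.762, 0.597],"angular":[0.0, 0.0, 0.0],"fingers":0} !!
call 1
{"dp":[0.0, 0.0, 0.045],"angular":[0.0, 0.0, 0.0],"fingers":0}
{"dp":[0.0, 0.0, 0.045],"angular":[0.0, 0.0, 0.0],"fingers":0}
{"dp":[0.0, 0.0, 0.045],"angular":[0.0, 0.0, 0.0],"fingers":0}
{"dp":[0.0, 0.0, 0.045],"angular":[0.0, 0.0, 0.0],"fingers":0}
{"dp":[0.0, 0.0, 0.045],"angular":[0.0, 0.0, 0.0],"fingers":0}
{"dp":[0.0, 0.0, 0.045],"angular":[0.0, 0.0, 0.0],"fingers":1}
{"dp":[0.0, 0.0, 0.045],"angular":[0.0, 0.0, 0.0],"fingers":1}
{"dp":[0.0, 0.0, 0.045],"angular":[0.0, 0.0, 0.0],"fingers":1}
```

View pics/w1.png

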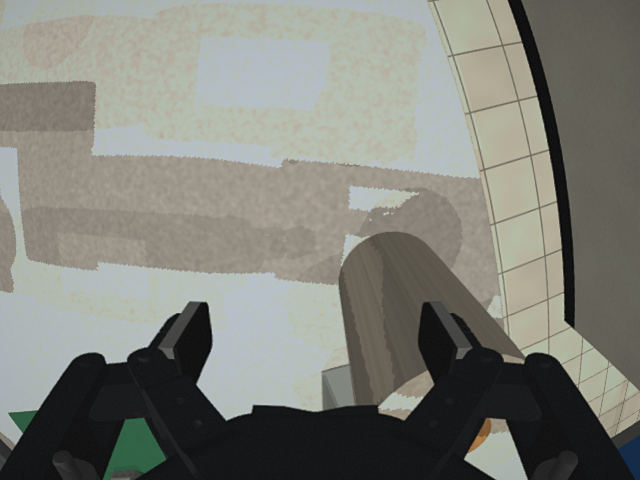

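The moves were refused because they had no angular field, so the arm is still at the start. The wrist view shows a tall roll near the path (about 400,320), so I check where it stands before moving.

```bash
python3 - <<'E'
from h import *
P=cam('side');R=np.array(P['R']);t=np.array(P['t'])
def gnd(u,v,z):
    d=R.T@np.array([(u-P['cx'])/P['f'],(v-P['cy'])/P['f'],1]);c=-R.T@t;return (c+d*(z-c[2])/d[2]).round(0)
print('roll base front',gnd(180,107,0),'L',gnd(155,98,0),'R',gnd(201,98,0))
for z in(150,200,250,300):print('roll top centre',z,gnd(164,12,z))
print('chest base',gnd(228,107,0),gnd(348,88,0),'bottle bases',gnd(352,118,0),gnd(388,138,0))
for z in (60,100,130):print('chest front top',z,gnd(215,55,z),gnd(345,42,z))
W=camera_params('wrist');RW=np.array(W['R']);c=-RW.T@np.array(W['t']);print('cam',c)
f=240/np.radians(W['vfov']/2)
for u,v in((400,235),(345,270),(440,290)):
    x=np.array([u-W['cx'],v-W['cy']]);r=np.hypot(*x);a=r/f;d=RW.T@np.array([*(x/r*np.sin(a)),np.cos(a)]);print(u,v,[(c+d*(z-c[2])/d[2]).round(0).tolist() for z in(0,150,)], d.round(2))
E
```

```text
roll base front [292. 573.   0.] L [237. 634.  -0.] R [352. 594.   0.]
roll top centre 150 [319. 782. 150.]
roll top centre 200 [311. 681. 200.]
roll top centre 250 [304. 579. 250.]
roll top centre 300 [297. 477. 300.]
chest base [410. 532.   0.] [739. 508.   0.] bottle bases [699. 381.   0.] [753. 277.   0.]
chest front top 60 [420. 687.  60.] [778. 635.  60.]
chest front top 100 [410. 619. 100.] [750. 570. 100.]
chest front top 130 [402. 568. 130.] [729. 521. 130.]
cam [121.31273871 593.06394476 374.75609019]
400 235 [[250.0, 635.0, 0.0], [198.0, 618.0, 150.0]] [ 0.32  0.1  -0.94]
345 270 [[266.0, 575.0, 0.0], [208.0, 582.0, 150.0]] [ 0.36 -0.05 -0.93]
440 290 [[318.0, 659.0, 0.0], [240.0, 633.0, 150.0]] [ 0.46  0.15 -0.87]
```

```bash
python3 - <<'E'
from h import *
plan([(4,(200,430,198),-18.5,0,0),(4,(335,374,190),-18.5,0,0),(7,(522,297,190),-18.5,0,0),(1,(522,297,190),-18.5,0,0),(3,(566.5,282,180),-18.5,0,0),(4,(566.5,282,94),-18.5,0,0),(1,(566.5,282,94),-18.5,0,0)])
E
```

```text
call 0
{"dp":[-0.066, -0.161, 0.031],"angular":[0.0, 0.0, 0.0],"fingers":0}
{"dp":[-0.132, -0.322, 0.061],"angular":[0.0, 0.0, 0.0],"fingers":0}
{"dp":[-0.198, -0.483, 0.092],"angular":[0.0, 0.0, 0.0],"fingers":0}
{"dp":[-0.264, -0.644, 0.122],"angular":[0.0, 0.0, 0.0],"fingers":0}
{"dp":[-0.446, -0.656, 0.132],"angular":[0.0, 0.0, 0.0],"fingers":0}
{"dp":[-0.629, -0.669, 0.142],"angular":[0.0, 0.0, 0.0],"fingers":0}
{"dp":[-0.811, -0.682, 0.152],"angular":[0.0, 0.0, 0.0],"fingers":0}
{"dp":[-0.993, -0.694, 0.162],"angular":[0.0, 0.0, 0.0],"fingers":0}
call 1
{"dp":[-0.144, -0.01, 0.0],"angular":[0.0, 0.0, 0.0],"fingers":0}
{"dp":[-0.288, -0.02, 0.0],"angular":[0.0, 0.0, 0.0],"fingers":0}
{"dp":[-0.432, -0.029, 0.0],"angular":[0.0, 0.0, 0.0],"fingers":0}
{"dp":[-0.576, -0.039, 0.0],"angular":[0.0, 0.0, 0.0],"fingers":0}
{"dp":[-0.721, -0.049, 0.0],"angular":[0.0, 0.0, 0.0],"fingers":0}
{"dp":[-0.865, -0.059, 0.0],"angular":[0.0, 0.0, 0.0],"fingers":0}
{"dp":[-1.009, -0.068, 0.0],"angular":[0.0, 0.0, 0.0],"fingers":0} !!
{"dp":[-1.009, -0.068, 0.0],"angular":[0.0, 0.0, 0.0],"fingers":0} !!
call 2
{"dp":[-0.078, 0.0, 0.017],"angular":[0.0, 0.0, 0.0],"fingers":0}
{"dp":[-0.157, 0.0, 0.033],"angular":[0.0, 0.0, 0.0],"fingers":0}
{"dp":[-0.235, -0.001, 0.05],"angular":[0.0, 0.0, 0.0],"fingers":0}
{"dp":[-0.235, -0.001, 0.158],"angular":[0.0, 0.0, 0.0],"fingers":0}
{"dp":[-0.235, -0.001, 0.265],"angular":[0.0, 0.0, 0.0],"fingers":0}
{"dp":[-0.235, -0.001, 0.372],"angular":[0.0, 0.0, 0.0],"fingers":0}
{"dp":[-0.235, -0.001, 0.48],"angular":[0.0, 0.0, 0.0],"fingers":0}
{"dp":[-0.235, -0.001, 0.48],"angular":[0.0, 0.0, 0.0],"fingers":0}
```

Request:
{"op": "step_arm", "data": {"targets": [{"dp": [-0.066,-0.161,0.03],"angular": [0,0,0],"fingers": 0},{"dp": [-0.132,-0.322,0.06],"angular": [0,0,0],"fingers": 0},{"dp": [-0.198,-0.483,0.09],"angular": [0,0,0],"fingers": 0},{"dp": [-0.264,-0.644,0.12],"angular": [0,0,0],"fingers": 0},{"dp": [-0.446,-0.656,0.13],"angular": [0,0,0],"fingers": 0},{"dp": [-0.629,-0.669,0.14],"angular": [0,0,0],"fingers": 0},{"dp": [-0.81,-0.682,0.15],"angular": [0,0,0],"fingers": 0},{"dp": [-0.993,-0.694,0.162],"angular": [0,0,0],"fingers": 0}]}}

```text
time: 2.8
tool_pos: [336.1, 373.6, 178.2]
tcp_rot: [180.0, 0.0, 161.5]
ft_force: [0.8, -0.7, -0.1]
finger_gap: 85.5
grip_force: 0.0
```

Request:
{"op": "step_arm", "data": {"targets": [{"dp": [-0.15,-0.01,0],"angular": [0,0,0],"fingers": 0},{"dp": [-0.3,-0.02,0],"angular": [0,0,0],"fingers": 0},{"dp": [-0.45,-0.03,0],"angular": [0,0,0],"fingers": 0},{"dp": [-0.6,-0.04,0],"angular": [0,0,0],"fingers": 0},{"dp": [-0.75,-0.05,0],"angular": [0,0,0],"fingers": 0},{"dp": [-0.88,-0.06,0],"angular": [0,0,0],"fingers": 0},{"dp": [-1,-0.068,0],"angular": [0,0,0],"fingers": 0},{"dp": [-1,-0.068,0],"angular": [0,0,0],"fingers": 0}]}}

```text
time: 3.8
tool_pos: [521.4, 296.7, 177.8]
tcp_rot: [-180.0, 0.0, 161.3]
ft_force: [0.2, -0.2, 0.2]
finger_gap: 85.0
grip_force: 0.0
```

```bash
python3 - <<'E'
from h import *
weigh(4)
cv2.imwrite('pics/w2.png',snapshot('wrist'))
s=sense();print(s['time'],s['tool_pos'],s['tcp_rot'],s['joint_pos'])
W=camera_params('wrist');RW=np.array(W['R']);c=-RW.T@np.array(W['t']);f=240/np.radians(W['vfov']/2)
for l in('left_handle','middle_handle'):
  for e in pinpoint('wrist',l):
    x=np.array(e['at'])-[W['cx'],W['cy']];r=np.hypot(*x);a=r/f;d=RW.T@np.array([*(x/r*np.sin(a)),np.cos(a)]);print(l,e['conf'],e['at'],(c+d*(92-c[2])/d[2]).round(1))
plan([(3,(566.5,282,180),-18.5,0,0),(4,(566.5,282,94),-18.5,0,0),(1,(566.5,282,94),-18.5,0,0)])
E
```

```text
force [-0.32  0.17 -0.24] [0.35 0.46 0.28]
4.05 [519.57838918 298.00242871 178.0418814 ] [ 1.79998300e+02 -1.23357963e-02  1.61495147e+02] [ 2.49263847e+01  8.25759667e+00  8.77974822e+01  9.76971725e-03
  8.39527106e+01 -4.65697925e+01]
left_handle 0.58 [307.1, 302.9] [561.2 279.3  92. ]
middle_handle 0.74 [123.0, 353.7] [561.2 130.7  92. ]
call 0
{"dp":[-0.082, -0.001, 0.017],"angular":[0.0, 0.0, 0.0],"fingers":0}
{"dp":[-0.165, -0.001, 0.034],"angular":[0.0, 0.0, 0.0],"fingers":0}
{"dp":[-0.247, -0.002, 0.051],"angular":[0.0, 0.0, 0.0],"fingers":0}
{"dp":[-0.247, -0.002, 0.158],"angular":[0.0, 0.0, 0.0],"fingers":0}
{"dp":[-0.247, -0.002, 0.266],"angular":[0.0, 0.0, 0.0],"fingers":0}
{"dp":[-0.247, -0.002, 0.373],"angular":[0.0, 0.0, 0.0],"fingers":0}
{"dp":[-0.247, -0.002, 0.481],"angular":[0.0, 0.0, 0.0],"fingers":0}
{"dp":[-0.247, -0.002, 0.481],"angular":[0.0, 0.0, 0.0],"fingers":0}
```

View pics/w2.png

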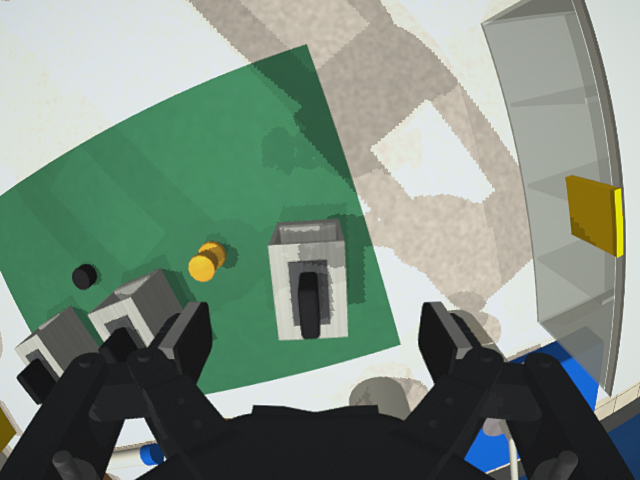

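The left scoop lines up with the tool: its tab is at about (310,303) and nearly vertical in the image. Next: descend, grip and lift.

Request:
{"op": "step_arm", "data": {"targets": [{"dp": [-0.08,-0.002,0.017],"angular": [0,0,0],"fingers": 0},{"dp": [-0.16,-0.004,0.034],"angular": [0,0,0],"fingers": 0},{"dp": [-0.235,-0.005,0.05],"angular": [0,0,0],"fingers": 0},{"dp": [-0.235,-0.005,0.16],"angular": [0,0,0],"fingers": 0},{"dp": [-0.235,-0.005,0.27],"angular": [0,0,0],"fingers": 0},{"dp": [-0.235,-0.005,0.37],"angular": [0,0,0],"fingers": 0.3},{"dp": [-0.235,-0.005,0.48],"angular": [0,0,0],"fingers": 0.5},{"dp": [-0.235,-0.005,0.48],"angular": [0,0,0],"fingers": 0.6}], "newtons": 100}}

```text
time: 5.15
tool_pos: [563.0, 280.7, 79.2]
tcp_rot: [-179.8, -0.2, 161.4]
ft_force: [-0.6, -0.7, -0.4]
finger_gap: 34.2
grip_force: 0.0
```

Request:
{"op": "step_arm", "data": {"targets": [{"dp": [0,0,0],"angular": [0,0,0],"fingers": 1},{"dp": [0,0,0],"angular": [0,0,0],"fingers": 1},{"dp": [0,0,0],"angular": [0,0,0],"fingers": 1},{"dp": [0,0,0],"angular": [0,0,0],"fingers": 1},{"dp": [0,0,-0.05],"angular": [0,0,0],"fingers": 1},{"dp": [0,0,-0.15],"angular": [0,0,0],"fingers": 1},{"dp": [0,0,-0.2],"angular": [0,0,0],"fingers": 1},{"dp": [0,0,-0.2],"angular": [0,0,0],"fingers": 1}]}}

```text
time: 6.15
tool_pos: [565.7, 282.1, 124.1]
tcp_rot: [179.9, 0.1, 161.4]
ft_force: [0.5, -0.4, -5.2]
finger_gap: 10.4
grip_force: 98.1
```

```bash
python3 - <<'E'
from h import *
weigh(8)
s=sense();print(s['time'],s['tool_pos'],s['finger_gap'],s['grip_force'],s['tcp_rot'])
# pan again, from side mask near the pan
ps={c:cam(c) for c in('scene','side')};mk={}
for c,g in(('scene',(250,196)),('side',(387,345))):
    snapshot(c);mk[c]=[d['pixels'] for d in masks_of(c,'pan_floor') if np.hypot(*(np.array(d['at'])-g))<40][0]
a=np.linspace(0,2*np.pi,60)
C=np.vstack([np.c_[r*np.cos(a),r*np.sin(a),0*a+z] for r,z in((89,116),(66,76))])
def cost(q):
    s=0
    for c in ps:
        m=np.zeros((480,640),np.uint8);cv2.fillConvexPoly(m,cv2.convexHull(np.round(proj(ps[c],C+[q[0],q[1],0])*16).astype(np.int32)),1,shift=4)
        m=m>0;s+=1-(m&mk[c]).sum()/(m|mk[c]).sum()
    return s
r=minimize(cost,[471,-306],method='Nelder-Mead',options=dict(initial_simplex=[[471,-306],[485,-306],[471,-290]]));print('pan',r.x,r.fun)
E
```

```text
force [-0.18 -0.17 -4.32] [0.51 0.28 0.28]
6.55 [564.20904799 281.50746424 121.40800256] 10.712534562557623 98.06601606309414 [-1.79966300e+02 -4.01371210e-02  1.61449429e+02]
pan [ 471.97582674 -306.54755402] 0.07592305231782726
```

The left scoop is heavy: -4.3 N, about 440 g. Its ball goes to the pan at (472,-306).

```bash
python3 - <<'E'
from h import *
plan([(23,(467,-320,225),-110,0,1),(1,(467,-320,225),-110,0,1),(12,(467,-320,220),-110,58,1),(4,(467,-320,220),-110,58,1)])
E
```

```text
call 0
{"dp":[-0.022, -0.131, -0.02],"angular":[0.0, 0.0, 0.022],"fingers":1}
{"dp":[-0.043, -0.261, -0.04],"angular":[0.0, 0.0, 0.044],"fingers":1}
{"dp":[-0.065, -0.392, -0.059],"angular":[0.0, 0.0, 0.066],"fingers":1}
{"dp":[-0.086, -0.523, -0.079],"angular":[0.0, 0.0, 0.088],"fingers":1}
{"dp":[-0.108, -0.654, -0.099],"angular":[0.0, 0.0, 0.11],"fingers":1}
{"dp":[-0.129, -0.784, -0.119],"angular":[0.0, 0.0, 0.133],"fingers":1}
{"dp":[-0.151, -0.915, -0.139],"angular":[0.0, 0.0, 0.155],"fingers":1}
{"dp":[-0.172, -1.046, -0.158],"angular":[0.0, 0.0, 0.177],"fingers":1} !!
call 1
{"dp":[-0.087, -0.1, -0.02],"angular":[0.0, 0.0, 0.022],"fingers":1}
{"dp":[-0.174, -0.2, -0.04],"angular":[0.0, 0.0, 0.044],"fingers":1}
{"dp":[-0.262, -0.299, -0.059],"angular":[0.0, 0.0, 0.066],"fingers":1}
{"dp":[-0.349, -0.399, -0.079],"angular":[0.0, 0.0, 0.088],"fingers":1}
{"dp":[-0.436, -0.499, -0.099],"angular":[0.0, 0.0, 0.11],"fingers":1}
{"dp":[-0.523, -0.599, -0.119],"angular":[0.0, 0.0, 0.133],"fingers":1}
{"dp":[-0.61, -0.698, -0.139],"angular":[0.0, 0.0, 0.155],"fingers":1}
{"dp":[-0.698,
[... 1051 characters left out ...]
:1}
{"dp":[-0.033, 0.0, 0.004],"angular":[0.0, -0.188, 0.0],"fingers":1}
{"dp":[-0.037, 0.0, 0.004],"angular":[0.0, -0.215, 0.0],"fingers":1}
call 4
{"dp":[-0.004, 0.0, 0.001],"angular":[0.0, -0.027, 0.0],"fingers":1}
{"dp":[-0.007, 0.0, 0.002],"angular":[0.0, -0.054, 0.0],"fingers":1}
{"dp":[-0.011, 0.0, 0.003],"angular":[0.0, -0.081, 0.0],"fingers":1}
{"dp":[-0.015, 0.0, 0.003],"angular":[0.0, -0.107, 0.0],"fingers":1}
{"dp":[-0.015, 0.0, 0.003],"angular":[0.0, -0.107, 0.0],"fingers":1}
{"dp":[-0.015, 0.0, 0.003],"angular":[0.0, -0.107, 0.0],"fingers":1}
{"dp":[-0.015, 0.0, 0.003],"angular":[0.0, -0.107, 0.0],"fingers":1}
{"dp":[-0.015, 0.0, 0.003],"angular":[0.0, -0.107, 0.0],"fingers":1}
```

Request:
{"op": "step_arm", "data": {"targets": [{"dp": [-0.022,-0.12,-0.13],"angular": [0,0,0.022],"fingers": 1},{"dp": [-0.043,-0.245,-0.26],"angular": [0,0,0.044],"fingers": 1},{"dp": [-0.065,-0.37,-0.38],"angular": [0,0,0.066],"fingers": 1},{"dp": [-0.086,-0.495,-0.475],"angular": [0,0,0.088],"fingers": 1},{"dp": [-0.108,-0.62,-0.475],"angular": [0,0,0.11],"fingers": 1},{"dp": [-0.129,-0.75,-0.475],"angular": [0,0,0.133],"fingers": 1},{"dp": [-0.151,-0.875,-0.475],"angular": [0,0,0.155],"fingers": 1},{"dp": [-0.172,-1,-0.475],"angular": [0,0,0.177],"fingers": 1}]}}

```text
time: 7.75
tool_pos: [533.4, 80.3, 217.2]
tcp_rot: [180.0, 0.0, 129.5]
ft_force: [-0.8, -0.4, -4.2]
finger_gap: 10.4
grip_force: 98.4
```

Request:
{"op": "step_arm", "data": {"targets": [{"dp": [-0.087,-0.1,0],"angular": [0,0,0.022],"fingers": 1},{"dp": [-0.174,-0.2,0],"angular": [0,0,0.044],"fingers": 1},{"dp": [-0.262,-0.3,0],"angular": [0,0,0.066],"fingers": 1},{"dp": [-0.35,-0.4,0],"angular": [0,0,0.088],"fingers": 1},{"dp": [-0.436,-0.5,0],"angular": [0,0,0.11],"fingers": 1},{"dp": [-0.523,-0.6,0],"angular": [0,0,0.133],"fingers": 1},{"dp": [-0.61,-0.7,0],"angular": [0,0,0.155],"fingers": 1},{"dp": [-0.698,-0.798,0],"angular": [0,0,0.177],"fingers": 1}]}}

```text
time: 8.75
tool_pos: [499.3, -129.1, 217.2]
tcp_rot: [180.0, 0.0, 97.6]
ft_force: [-0.2, -0.1, -3.7]
finger_gap: 10.7
grip_force: 98.4
```

```bash
python3 - <<'E'
from h import *
s=sense();print(s['joint_pos'],s['tool_pos'],s['tcp_rot'])
plan([(7,(467,-320,225),-110,0,1),(1,(467,-320,225),-110,0,1)])
E
```

```text
[-2.01936787e+01 -5.86686162e+00  9.80214124e+01  2.47472909e-03
  8.78164887e+01 -2.77912181e+01] [ 499.29586633 -129.07149907  217.20513761] [1.79973227e+02 1.13151219e-02 9.75974431e+01]
call 0
{"dp":[-0.132, -0.041, 0.003],"angular":[0.0, 0.0, 0.022],"fingers":1}
{"dp":[-0.264, -0.082, 0.006],"angular":[0.0, 0.0, 0.044],"fingers":1}
{"dp":[-0.396, -0.123, 0.009],"angular":[0.0, 0.0, 0.066],"fingers":1}
{"dp":[-0.529, -0.164, 0.012],"angular":[0.0, 0.0, 0.088],"fingers":1}
{"dp":[-0.661, -0.204, 0.015],"angular":[0.0, 0.0, 0.11],"fingers":1}
{"dp":[-0.793, -0.245, 0.018],"angular":[0.0, 0.0, 0.131],"fingers":1}
{"dp":[-0.925, -0.286, 0.021],"angular":[0.0, 0.0, 0.153],"fingers":1}
{"dp":[-0.925, -0.286, 0.021],"angular":[0.0, 0.0, 0.153],"fingers":1}
```

Request:
{"op": "step_arm", "data": {"targets": [{"dp": [-0.132,-0.041,0],"angular": [0,0,0.022],"fingers": 1},{"dp": [-0.264,-0.082,0],"angular": [0,0,0.044],"fingers": 1},{"dp": [-0.396,-0.123,0],"angular": [0,0,0.066],"fingers": 1},{"dp": [-0.529,-0.164,0],"angular": [0,0,0.088],"fingers": 1},{"dp": [-0.66,-0.204,0],"angular": [0,0,0.11],"fingers": 1},{"dp": [-0.793,-0.245,0.01],"angular": [0,0,0.131],"fingers": 1},{"dp": [-0.925,-0.286,0.02],"angular": [0,0,0.153],"fingers": 1},{"dp": [-0.925,-0.286,0.02],"angular": [0,0,0.153],"fingers": 1}]}}

```text
time: 9.75
tool_pos: [467.0, -320.9, 212.7]
tcp_rot: [-180.0, 0.0, 70.0]
ft_force: [-0.7, 0.1, -4.0]
finger_gap: 10.9
grip_force: 98.3
```

Request:
{"op": "step_arm", "data": {"targets": [{"dp": [-0.005,0,0.002],"angular": [0,-0.027,0],"fingers": 1},{"dp": [-0.01,0,0.003],"angular": [0,-0.054,0],"fingers": 1},{"dp": [-0.015,0,0.004],"angular": [0,-0.081,0],"fingers": 1},{"dp": [-0.02,0,0.005],"angular": [0,-0.107,0],"fingers": 1},{"dp": [-0.025,0,0.005],"angular": [0,-0.134,0],"fingers": 1},{"dp": [-0.029,0,0.005],"angular": [0,-0.161,0],"fingers": 1},{"dp": [-0.033,0,0.004],"angular": [0,-0.188,0],"fingers": 1},{"dp": [-0.037,0,0.004],"angular": [0,-0.215,0],"fingers": 1}]}}

```text
time: 10.75
tool_pos: [465.8, -325.3, 212.6]
tcp_rot: [179.9, 38.8, 70.2]
ft_force: [0.6, 0.4, -2.8]
finger_gap: 10.7
grip_force: 98.7
```

Request:
{"op": "step_arm", "data": {"targets": [{"dp": [-0.004,0,0.001],"angular": [0,-0.027,0],"fingers": 1},{"dp": [-0.007,0,0.002],"angular": [0,-0.054,0],"fingers": 1},{"dp": [-0.011,0,0.003],"angular": [0,-0.081,0],"fingers": 1},{"dp": [-0.015,0,0.003],"angular": [0,-0.107,0],"fingers": 1},{"dp": [-0.015,0,0.003],"angular": [0,-0.107,0],"fingers": 1},{"dp": [-0.015,0,0.003],"angular": [0,-0.107,0],"fingers": 1},{"dp": [-0.015,0,0.003],"angular": [0,-0.107,0],"fingers": 1},{"dp": [-0.015,0,0.003],"angular": [0,-0.107,0],"fingers": 1}]}}

```text
time: 11.75
tool_pos: [464.4, -329.1, 214.4]
tcp_rot: [179.8, 57.9, 70.0]
ft_force: [0.3, -0.2, -1.3]
finger_gap: 10.5
grip_force: 98.8
```

```bash
python3 - <<'E'
from h import *
weigh(5)
a=snapshot('side');b=snapshot('scene');cv2.imwrite('pics/t1.png',np.hstack([a[150:470,230:560],b[60:380,130:460]]))
s=sense();print(s['time'],s['tool_pos'],s['tcp_rot'],s['finger_gap'])
E
```

```text
force [-0.22  0.01 -1.84] [0.33 0.49 0.39]
12.1 [ 464.18710217 -328.78472166  213.5790319 ] [-179.99353297   57.95591217   70.18794878] 10.760924542982139
```

View pics/t1.png

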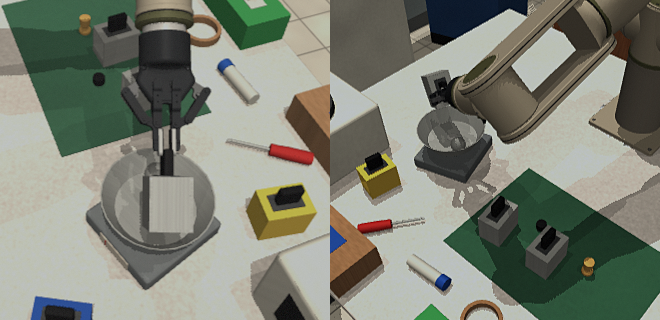

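The force is down to -1.8 N, so the scoop is empty. It is tipped over the pan at (165,205) and no ball is loose on the bench. I'll set it down on a clear spot by the mat's near right side.

```bash
python3 - <<'E'
from h import *
P=cam('scene');R=np.array(P['R']);t=np.array(P['t'])
for u,v in((328,229),(479,325),(404,428),(245,298)):
    d=R.T@np.array([(u-P['cx'])/P['f'],(v-P['cy'])/P['f'],1]);c=-R.T@t;print('mat',(c-d*c[2]/d[2]).round(0))
st=((467,-320,220),-110,58)
plan([(6,(467,-320,232),-110,0,1),(2,(452,-270,228),-100,0,1),(8,(440,-105,215),-60,0,1)],st)
E
```

```text
mat [ 375. -116.    0.]
mat [373. 341.   0.]
mat [683. 343.   0.]
mat [ 683. -120.    0.]
call 0
{"dp":[0.002, 0.0, -0.006],"angular":[0.0, 0.054, 0.0],"fingers":1}
{"dp":[0.003, 0.0, -0.014],"angular":[0.0, 0.107, 0.0],"fingers":1}
{"dp":[0.004, 0.0, -0.023],"angular":[0.0, 0.161, 0.0],"fingers":1}
{"dp":[0.004, 0.0, -0.034],"angular":[0.0, 0.215, 0.0],"fingers":1}
{"dp":[0.002, 0.0, -0.047],"angular":[0.0, 0.269, 0.0],"fingers":1}
{"dp":[0.0, 0.0, -0.06],"angular":[0.0, 0.322, 0.0],"fingers":1}
{"dp":[0.064, -0.078, -0.143],"angular":[-0.014, 0.322, -0.025],"fingers":1}
{"dp":[0.128, -0.156, -0.227],"angular":[-0.028, 0.321, -0.051],"fingers":1}
call 1
{"dp":[0.1, -0.025, 0.008],"angular":[0.0, 0.0, -0.028],"fingers":1}
{"dp":[0.201, -0.051, 0.016],"angular":[0.0, 0.0, -0.056],"fingers":1}
{"dp":[0.301, -0.076, 0.024],"angular":[0.0, 0.0, -0.083],"fingers":1}
{"dp":[0.401, -0.101, 0.032],"angular":[0.0, 0.0, -0.111],"fingers":1}
{"dp":[0.501, -0.126, 0.041],"angular":[0.0, 0.0, -0.139],"fingers":1}
{"dp":[0.602, -0.152, 0.049],"angular":[0.0, 0.0, -0.167],"fingers":1}
{"dp":[0.702, -0.177, 0.057],"angular":[0.0, 0.0, -0.194],"fingers":1}
{"dp":[0.802, -0.202, 0.065],"angular":[0.0, 0.0, -0.222],"fingers":1}
```

Request:
{"op": "step_arm", "data": {"targets": [{"dp": [0.002,0,-0.006],"angular": [0,0.054,0],"fingers": 1},{"dp": [0.003,0,-0.014],"angular": [0,0.107,0],"fingers": 1},{"dp": [0.004,0,-0.023],"angular": [0,0.161,0],"fingers": 1},{"dp": [0.004,0,-0.034],"angular": [0,0.215,0],"fingers": 1},{"dp": [0.002,0,-0.047],"angular": [0,0.269,0],"fingers": 1},{"dp": [0,0,-0.06],"angular": [0,0.322,0],"fingers": 1},{"dp": [0.064,-0.078,-0.143],"angular": [-0.014,0.322,-0.025],"fingers": 1},{"dp": [0.128,-0.156,-0.227],"angular": [-0.028,0.321,-0.051],"fingers": 1}]}}

```text
time: 13.1
tool_pos: [451.3, -270.0, 215.6]
tcp_rot: [-179.9, 0.0, 80.2]
ft_force: [0.9, -0.6, -1.1]
finger_gap: 10.7
grip_force: 98.6
```

```bash
python3 - <<'E'
from h import *
s=sense();print(s['time'],s['tool_pos'],s['tcp_rot'])
plan([(9,(432,-58,150),-60,0,1),(3,(432,-58,95.5),-60,0,1),(2,(432,-58,93),-60,0,1),(2,(432,-58,93),-60,0,1)])
E
```

```text
13.1 [ 451.30864341 -269.98580001  215.62725063] [-1.79892231e+02  2.82077873e-02  8.02122385e+01]
call 0
{"dp":[0.114, -0.03, 0.043],"angular":[-0.001, 0.0, -0.025],"fingers":1}
{"dp":[0.229, -0.061, 0.086],"angular":[-0.001, 0.0, -0.049],"fingers":1}
{"dp":[0.343, -0.091, 0.129],"angular":[-0.001, 0.0, -0.074],"fingers":1}
{"dp":[0.457, -0.122, 0.173],"angular":[-0.001, 0.0, -0.098],"fingers":1}
{"dp":[0.571, -0.153, 0.216],"angular":[-0.001, 0.0, -0.123],"fingers":1}
{"dp":[0.686, -0.183, 0.259],"angular":[-0.001, 0.0, -0.147],"fingers":1}
{"dp":[0.8, -0.214, 0.302],"angular":[-0.001, 0.0, -0.172],"fingers":1}
{"dp":[0.914, -0.244, 0.345],"angular":[-0.001, 0.0, -0.196],"fingers":1}
call 1
{"dp":[0.111, 0.041, 0.043],"angular":[0.0, 0.0, -0.025],"fingers":1}
{"dp":[0.111, 0.041, 0.134],"angular":[0.0, 0.0, -0.025],"fingers":1}
{"dp":[0.111, 0.041, 0.225],"angular":[0.0, 0.0, -0.025],"fingers":1}
{"dp":[0.111, 0.041, 0.316],"angular":[0.0, 0.0, -0.025],"fingers":1}
{"dp":[0.111, 0.041, 0.322],"angular":[0.0, 0.0, -0.025],"fingers":1}
{"dp":[0.111, 0.041, 0.328],"angular":[0.0, 0.0, -0.025],"fingers":1}
{"dp":[0.111, 0.041, 0.328],"angular":[0.0, 0.0, -0.025],"fingers":1}
{"dp":[0.111, 0.041, 0.328],"angular":[0.0, 0.0, -0.025],"fingers":1}
```

Request:
{"op": "step_arm", "data": {"targets": [{"dp": [0.114,-0.03,0],"angular": [0,0,-0.025],"fingers": 1},{"dp": [0.229,-0.061,0],"angular": [0,0,-0.049],"fingers": 1},{"dp": [0.343,-0.091,0],"angular": [0,0,-0.074],"fingers": 1},{"dp": [0.457,-0.122,0],"angular": [0,0,-0.098],"fingers": 1},{"dp": [0.571,-0.153,0.05],"angular": [0,0,-0.123],"fingers": 1},{"dp": [0.686,-0.183,0.14],"angular": [0,0,-0.147],"fingers": 1},{"dp": [0.8,-0.214,0.24],"angular": [0,0,-0.172],"fingers": 1},{"dp": [0.914,-0.244,0.345],"angular": [0,0,-0.196],"fingers": 1}]}}

```text
time: 14.1
tool_pos: [435.1, -80.3, 146.4]
tcp_rot: [-179.9, 0.0, 115.7]
ft_force: [-0.5, 0.8, -1.1]
finger_gap: 10.6
grip_force: 98.7
```

Request:
{"op": "step_arm", "data": {"targets": [{"dp": [0.111,0.041,0.06],"angular": [0,0,-0.025],"fingers": 1},{"dp": [0.111,0.041,0.16],"angular": [0,0,-0.025],"fingers": 1},{"dp": [0.111,0.041,0.25],"angular": [0,0,-0.025],"fingers": 1},{"dp": [0.111,0.041,0.316],"angular": [0,0,-0.025],"fingers": 1},{"dp": [0.111,0.041,0.325],"angular": [0,0,-0.025],"fingers": 1},{"dp": [0.111,0.041,0.325],"angular": [0,0,-0.025],"fingers": 1},{"dp": [0.111,0.041,0.325],"angular": [0,0,-0.025],"fingers": 0.4},{"dp": [0.111,0.041,0.325],"angular": [0,0,-0.025],"fingers": 0.2}]}}

```text
time: 15.1
tool_pos: [433.5, -57.4, 82.1]
tcp_rot: [-180.0, 0.0, 120.0]
ft_force: [0.2, -0.2, 0.8]
finger_gap: 45.7
grip_force: 0.0
```

```bash
python3 - <<'E'
from h import *
s=sense();print(s['time'],s['tool_pos'],s['tcp_rot'],s['finger_gap'])
ps={c:cam(c) for c in('scene','side')};uv={}
for c in ps: snapshot(c)
for c in ps: print(c,[(np.round(d['at'],1).tolist(),round(d['conf'],2)) for l in('middle_handle','right_handle') for d in pinpoint(c,l)])
print(proj(ps['scene'],[[569,101.5,92],[576.5,-39.5,92]]),proj(ps['side'],[[569,101.5,92],[576.5,-39.5,92]]))
h=np.array(s['tool_pos'])+[0,0,12];psi=s['tcp_rot'][2]-180
plan([(3,(h[0],h[1],150),psi,0,0),(13,(568.5,101.5,150),3,0,0)])
E
```

```text
15.1 [433.45144093 -57.43612695  82.09432598] [-1.79968385e+02  2.35465893e-02  1.19995781e+02] 45.72008749490218
scene [([347.2, 296.0], 0.72), ([174.5, 222.3], 0.92), ([298.6, 266.9], 0.71), ([274.0, 139.6], 0.71)]
side [([346.3, 171.0], 0.97), ([289.3, 469.2], 0.88), ([379.1, 221.1], 0.82)]
[[347.79663542 298.15122171]
 [298.16321754 266.22294812]] [[347.63529841 172.19884511]
 [378.42814896 217.8406465 ]]
call 0
{"dp":[0.0, 0.0, -0.094],"angular":[0.0, 0.0, 0.0],"fingers":0}
{"dp":[-0.001, 0.0, -0.187],"angular":[0.0, 0.0, 0.0],"fingers":0}
{"dp":[-0.001, 0.0, -0.281],"angular":[0.0, 0.0, 0.0],"fingers":0}
{"dp":[0.026, 0.076, -0.281],"angular":[0.0, 0.0, -0.027],"fingers":0}
{"dp":[0.053, 0.152, -0.281],"angular":[0.0, 0.0, -0.054],"fingers":0}
{"dp":[0.079, 0.227, -0.281],"angular":[0.0, 0.0, -0.081],"fingers":0}
{"dp":[0.106, 0.303, -0.281],"angular":[0.0, 0.0, -0.108],"fingers":0}
{"dp":[0.133, 0.378, -0.281],"angular":[0.0, 0.0, -0.135],"fingers":0}
call 1
{"dp":[-0.006, 0.08, 0.0],"angular":[0.0, 0.0, -0.027],"fingers":0}
{"dp":[-0.013, 0.16, 0.0],"angular":[0.0, 0.0, -0.054],"fingers":0}
{"dp":[-0.019, 0.24, 0.0],"angular":[0.0, 0.0, -0.081],"fingers":0}
{"dp":[-0.026, 0.32, 0.0],"angular":[0.0, 0.0, -0.108],"fingers":0}
{"dp":[-0.032, 0.4, 0.0],"angular":[0.0, 0.0, -0.135],"fingers":0}
{"dp":[-0.038, 0.48, 0.0],"angular":[0.0, 0.0, -0.162],"fingers":0}
{"dp":[-0.045, 0.56, 0.0],"angular":[0.0, 0.0, -0.188],"fingers":0}
{"dp":[-0.051, 0.64, 0.0],"angular":[0.0, 0.0, -0.215],"fingers":0}
```

Request:
{"op": "step_arm", "data": {"targets": [{"dp": [0,0,-0.094],"angular": [0,0,0],"fingers": 0},{"dp": [0,0,-0.187],"angular": [0,0,0],"fingers": 0},{"dp": [0,0,-0.28],"angular": [0,0,0],"fingers": 0},{"dp": [0.026,0.076,-0.28],"angular": [0,0,-0.027],"fingers": 0},{"dp": [0.053,0.152,-0.28],"angular": [0,0,-0.054],"fingers": 0},{"dp": [0.079,0.227,-0.28],"angular": [0,0,-0.081],"fingers": 0},{"dp": [0.106,0.303,-0.28],"angular": [0,0,-0.108],"fingers": 0},{"dp": [0.133,0.378,-0.28],"angular": [0,0,-0.135],"fingers": 0}]}}

```text
time: 16.4
tool_pos: [485.7, 4.0, 137.8]
tcp_rot: [-180.0, -0.0, 144.5]
ft_force: [0.2, -0.3, 0.3]
finger_gap: 85.6
grip_force: 0.0
```

Request:
{"op": "step_arm", "data": {"targets": [{"dp": [-0.006,0.08,0],"angular": [0,0,-0.027],"fingers": 0},{"dp": [-0.013,0.16,0],"angular": [0,0,-0.054],"fingers": 0},{"dp": [-0.019,0.24,0],"angular": [0,0,-0.081],"fingers": 0},{"dp": [-0.026,0.32,0],"angular": [0,0,-0.108],"fingers": 0},{"dp": [-0.032,0.4,0],"angular": [0,0,-0.135],"fingers": 0},{"dp": [-0.038,0.48,0],"angular": [0,0,-0.162],"fingers": 0},{"dp": [-0.045,0.56,0],"angular": [0,0,-0.188],"fingers": 0},{"dp": [-0.051,0.64,0],"angular": [0,0,-0.215],"fingers": 0}]}}

```text
time: 17.4
tool_pos: [568.6, 102.0, 137.5]
tcp_rot: [-180.0, -0.1, -176.8]
ft_force: [0.1, -1.1, -0.2]
finger_gap: 85.1
grip_force: 0.0
```

```bash
python3 - <<'E'
from h import *
a=snapshot('wrist');cv2.imwrite('pics/w3.png',a);weigh(3)
s=sense();print(s['time'],s['tool_pos'],s['tcp_rot'],s['finger_gap'])
plan([(5,(568.5,101.5,93),3,0,0),(3,(568.5,101.5,93),3,0,.5)])
E
```

```text
force [-0.79 -0.09  0.29] [0.53 0.38 0.12]
17.6 [568.10391817 101.51916058 137.44772537] [-1.79971012e+02 -8.75374305e-02 -1.77082739e+02] 85.58843646380919
call 0
{"dp":[-0.001, 0.0, 0.056],"angular":[0.0, 0.0, 0.0],"fingers":0}
{"dp":[-0.001, 0.0, 0.113],"angular":[0.0, 0.0, 0.0],"fingers":0}
{"dp":[-0.001, 0.0, 0.169],"angular":[0.0, 0.0, 0.0],"fingers":0}
{"dp":[-0.002, 0.0, 0.226],"angular":[0.0, 0.0, 0.0],"fingers":0}
{"dp":[-0.002, 0.0, 0.282],"angular":[0.0, 0.0, 0.0],"fingers":0}
{"dp":[-0.002, 0.0, 0.282],"angular":[0.0, 0.0, 0.0],"fingers":0.5}
{"dp":[-0.002, 0.0, 0.282],"angular":[0.0, 0.0, 0.0],"fingers":0.5}
{"dp":[-0.002, 0.0, 0.282],"angular":[0.0, 0.0, 0.0],"fingers":0.5}
```

View pics/w3.png

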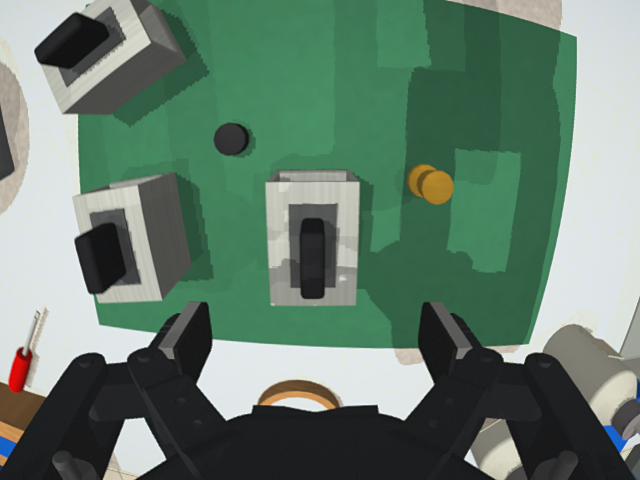

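The middle scoop is centred and aligned, with its tab at (312,258). The emptied left scoop stands upright at the top left of the view.

Request:
{"op": "step_arm", "data": {"targets": [{"dp": [0,0,0.07],"angular": [0,0,0],"fingers": 0},{"dp": [0,0,0.14],"angular": [0,0,0],"fingers": 0},{"dp": [0,0,0.21],"angular": [0,0,0],"fingers": 0.2},{"dp": [0,0,0.28],"angular": [0,0,0],"fingers": 0.5},{"dp": [0,0,0.28],"angular": [0,0,0],"fingers": 0.7},{"dp": [0,0,0.28],"angular": [0,0,0],"fingers": 1},{"dp": [0,0,0.28],"angular": [0,0,0],"fingers": 1},{"dp": [0,0,0.28],"angular": [0,0,0],"fingers": 1}], "newtons": 100}}

```text
time: 18.6
tool_pos: [568.7, 101.5, 82.3]
tcp_rot: [-180.0, 0.0, -177.0]
ft_force: [0.4, -1.2, 0.3]
finger_gap: 10.8
grip_force: 98.5
```

Request:
{"op": "step_arm", "data": {"targets": [{"dp": [0,0,0],"angular": [0,0,0],"fingers": 1},{"dp": [0,0,-0.05],"angular": [0,0,0],"fingers": 1},{"dp": [0,0,-0.2],"angular": [0,0,0],"fingers": 1},{"dp": [0,0,-0.35],"angular": [0,0,0],"fingers": 1},{"dp": [0,0,-0.5],"angular": [0,0,0],"fingers": 1},{"dp": [0,0,-0.65],"angular": [0,0,0],"fingers": 1},{"dp": [0,0,-0.68],"angular": [0,0,0],"fingers": 1},{"dp": [0,0,-0.68],"angular": [0,0,0],"fingers": 1}]}}

```text
time: 19.6
tool_pos: [568.3, 101.7, 217.3]
tcp_rot: [-180.0, -0.1, -177.0]
ft_force: [-0.4, -0.1, -5.2]
finger_gap: 10.4
grip_force: 98.3
```

```bash
python3 - <<'E'
from h import *
weigh(6)
s=sense();print(s['time'],s['tool_pos'],s['tcp_rot'],s['finger_gap'])
plan([(17,(467,-320,228),-110,0,1),(1,(467,-320,228),-110,0,1),(6,(467,-320,223),-110,30,1),(6,(467,-320,220),-110,58,1),(2,(467,-320,220),-110,58,1)])
E
```

```text
force [-0.39 -0.13 -5.16] [0.45 0.35 0.54]
19.9 [567.84445703 101.61389498 216.48222507] [-1.79982179e+02 -1.61324697e-01 -1.76997692e+02] 10.59497854083928
call 0
{"dp":[0.036, -0.122, 0.0],"angular":[0.0, -0.001, 0.037],"fingers":1}
{"dp":[0.072, -0.245, 0.001],"angular":[0.0, -0.001, 0.074],"fingers":1}
{"dp":[0.108, -0.367, 0.001],"angular":[0.0, -0.001, 0.111],"fingers":1}
{"dp":[0.144, -0.489, 0.001],"angular":[0.0, -0.001, 0.148],"fingers":1}
{"dp":[0.18, -0.611, 0.001],"angular":[0.0, -0.001, 0.185],"fingers":1}
{"dp":[0.217, -0.734, 0.002],"angular":[0.0, -0.001, 0.222],"fingers":1}
{"dp":[0.253, -0.856, 0.002],"angular":[0.0, -0.001, 0.259],"fingers":1}
{"dp":[0.289, -0.978, 0.002],"angular":[-0.001, -0.001, 0.295],"fingers":1}
call 1
{"dp":[-0.076, -0.102, 0.0],"angular":[0.0, 0.0, 0.037],"fingers":1}
{"dp":[-0.152, -0.204, 0.0],"angular":[0.0, 0.0, 0.074],"fingers":1}
{"dp":[-0.229, -0.307, 0.0],"angular":[0.0, 0.0, 0.111],"fingers":1}
{"dp":[-0.305, -0.409, 0.001],"angular":[0.0, 0.0, 0.148],"fingers":1}
{"dp":[-0.381, -0.511, 0.001],"angular":[0.0, 0.0, 0.185],"fingers"
[... 667 characters left out ...]
0.153, -0.003, 0.015],"angular":[0.008, -0.139, 0.036],"fingers":1}
{"dp":[-0.157, -0.004, 0.017],"angular":[0.01, -0.166, 0.036],"fingers":1}
call 3
{"dp":[-0.004, 0.0, 0.002],"angular":[0.0, -0.026, 0.0],"fingers":1}
{"dp":[-0.007, 0.0, 0.004],"angular":[0.0, -0.052, 0.0],"fingers":1}
{"dp":[-0.011, 0.0, 0.005],"angular":[0.0, -0.078, 0.0],"fingers":1}
{"dp":[-0.014, 0.0, 0.006],"angular":[0.0, -0.104, 0.0],"fingers":1}
{"dp":[-0.018, 0.0, 0.006],"angular":[0.0, -0.13, 0.0],"fingers":1}
{"dp":[-0.021, 0.0, 0.006],"angular":[0.0, -0.156, 0.0],"fingers":1}
{"dp":[-0.021, 0.0, 0.006],"angular":[0.0, -0.156, 0.0],"fingers":1}
{"dp":[-0.021, 0.0, 0.006],"angular":[0.0, -0.156, 0.0],"fingers":1}
```

The middle scoop is also heavy (-5.2 N), so I tip it too.

Request:
{"op": "step_arm", "data": {"targets": [{"dp": [0.036,-0.122,0],"angular": [0,0,0.037],"fingers": 1},{"dp": [0.072,-0.245,0],"angular": [0,0,0.074],"fingers": 1},{"dp": [0.108,-0.367,0],"angular": [0,0,0.111],"fingers": 1},{"dp": [0.144,-0.489,0],"angular": [0,0,0.148],"fingers": 1},{"dp": [0.18,-0.61,0],"angular": [0,0,0.185],"fingers": 1},{"dp": [0.217,-0.734,0],"angular": [0,0,0.222],"fingers": 1},{"dp": [0.253,-0.856,0],"angular": [0,0,0.259],"fingers": 1},{"dp": [0.289,-0.978,0],"angular": [0,0,0.295],"fingers": 1}]}}

```text
time: 20.9
tool_pos: [520.5, -97.4, 217.4]
tcp_rot: [-179.9, -0.0, 129.7]
ft_force: [-0.1, -0.2, -4.4]
finger_gap: 10.6
grip_force: 98.4
```

Request:
{"op": "step_arm", "data": {"targets": [{"dp": [-0.076,-0.102,0],"angular": [0,0,0.037],"fingers": 1},{"dp": [-0.152,-0.204,0],"angular": [0,0,0.074],"fingers": 1},{"dp": [-0.229,-0.307,0],"angular": [0,0,0.111],"fingers": 1},{"dp": [-0.305,-0.409,0],"angular": [0,0,0.148],"fingers": 1},{"dp": [-0.381,-0.511,0],"angular": [0,0,0.185],"fingers": 1},{"dp": [-0.457,-0.613,0],"angular": [0,0,0.222],"fingers": 1},{"dp": [-0.534,-0.715,0],"angular": [0,0,0.259],"fingers": 1},{"dp": [-0.61,-0.818,0],"angular": [0,0,0.295],"fingers": 1}]}}

```text
time: 21.9
tool_pos: [473.4, -295.9, 217.5]
tcp_rot: [-179.9, 0.0, 76.6]
ft_force: [0.2, 0.1, -4.6]
finger_gap: 10.5
grip_force: 98.4
```

Request:
{"op": "step_arm", "data": {"targets": [{"dp": [-0.128,0,0],"angular": [0,0,0.037],"fingers": 1},{"dp": [-0.128,0,0],"angular": [0,0,0.037],"fingers": 1},{"dp": [-0.133,-0.001,0.004],"angular": [0.002,-0.028,0.037],"fingers": 1},{"dp": [-0.138,-0.001,0.008],"angular": [0.003,-0.055,0.037],"fingers": 1},{"dp": [-0.143,-0.002,0.011],"angular": [0.005,-0.083,0.037],"fingers": 1},{"dp": [-0.148,-0.003,0.013],"angular": [0.006,-0.111,0.037],"fingers": 1},{"dp": [-0.153,-0.003,0.015],"angular": [0.008,-0.139,0.036],"fingers": 1},{"dp": [-0.157,-0.004,0.017],"angular": [0.01,-0.166,0.036],"fingers": 1}]}}

```text
time: 22.9
tool_pos: [466.1, -324.6, 214.4]
tcp_rot: [-179.9, 30.0, 70.3]
ft_force: [-0.2, -0.4, -4.9]
finger_gap: 10.6
grip_force: 98.4
```

Request:
{"op": "step_arm", "data": {"targets": [{"dp": [-0.004,0,0.002],"angular": [0,-0.026,0],"fingers": 1},{"dp": [-0.007,0,0.004],"angular": [0,-0.052,0],"fingers": 1},{"dp": [-0.011,0,0.005],"angular": [0,-0.078,0],"fingers": 1},{"dp": [-0.014,0,0.006],"angular": [0,-0.104,0],"fingers": 1},{"dp": [-0.018,0,0.006],"angular": [0,-0.13,0],"fingers": 1},{"dp": [-0.021,0,0.006],"angular": [0,-0.156,0],"fingers": 1},{"dp": [-0.021,0,0.006],"angular": [0,-0.156,0],"fingers": 1},{"dp": [-0.021,0,0.006],"angular": [0,-0.156,0],"fingers": 1}]}}

```text
time: 23.9
tool_pos: [464.9, -329.3, 215.9]
tcp_rot: [-179.9, 57.9, 70.3]
ft_force: [-0.3, -1.0, -1.4]
finger_gap: 10.8
grip_force: 98.8
```

```bash
python3 - <<'E'
from h import *
weigh(6)
s=sense();print(s['time'],s['tool_pos'],s['tcp_rot'],s['finger_gap'])
st=((467,-320,220),-110,58)
plan([(6,(467,-320,232),-110,0,1),(2,(467,-290,232),-100,0,1)],st)
E
```

```text
force [-0.1   0.14 -2.32] [0.45 0.57 0.48]
24.2 [ 464.42586632 -329.9139486   216.26375229] [-179.94383743   57.98435802   70.16320215] 10.332668879200774
call 0
{"dp":[0.002, 0.0, -0.006],"angular":[0.0, 0.054, 0.0],"fingers":1}
{"dp":[0.003, 0.0, -0.014],"angular":[0.0, 0.107, 0.0],"fingers":1}
{"dp":[0.004, 0.0, -0.023],"angular":[0.0, 0.161, 0.0],"fingers":1}
{"dp":[0.004, 0.0, -0.034],"angular":[0.0, 0.215, 0.0],"fingers":1}
{"dp":[0.002, 0.0, -0.047],"angular":[0.0, 0.269, 0.0],"fingers":1}
{"dp":[0.0, 0.0, -0.06],"angular":[0.0, 0.322, 0.0],"fingers":1}
{"dp":[0.037, -0.026, -0.12],"angular":[-0.014, 0.322, -0.025],"fingers":1}
{"dp":[0.075, -0.051, -0.18],"angular":[-0.028, 0.321, -0.051],"fingers":1}
```

The force dropped by about 2.7 N, so the ball is out. I return the middle scoop to its own spot.

Request:
{"op": "step_arm", "data": {"targets": [{"dp": [0.002,0,-0.006],"angular": [0,0.054,0],"fingers": 1},{"dp": [0.003,0,-0.014],"angular": [0,0.107,0],"fingers": 1},{"dp": [0.004,0,-0.023],"angular": [0,0.161,0],"fingers": 1},{"dp": [0.004,0,-0.034],"angular": [0,0.215,0],"fingers": 1},{"dp": [0.002,0,-0.047],"angular": [0,0.269,0],"fingers": 1},{"dp": [0,0,-0.06],"angular": [0,0.322,0],"fingers": 1},{"dp": [0.037,-0.026,-0.12],"angular": [-0.014,0.322,-0.025],"fingers": 1},{"dp": [0.075,-0.051,-0.18],"angular": [-0.028,0.321,-0.051],"fingers": 1}]}}

```text
time: 25.2
tool_pos: [466.8, -291.2, 222.2]
tcp_rot: [-179.8, 0.1, 80.2]
ft_force: [0.1, -0.7, -1.9]
finger_gap: 10.8
grip_force: 98.7
```

```bash
python3 - <<'E'
from h import *
s=sense();print(s['time'],s['tool_pos'],s['tcp_rot'])
cv2.imwrite('pics/t2.png',np.vstack([np.hstack([snapshot('side')[260:460,260:500]]),snapshot('scene')[110:310,140:380]]).repeat(2,0).repeat(2,1)[:,:])
plan([(16,(568,101.5,228),3,0,1),(4,(568,101.5,150),3,0,1),(3,(568,101.5,97),3,0,1),(1,(568,101.5,94.5),3,0,1)])
E
```

```text
25.2 [ 466.80579149 -291.20906933  222.22321814] [-1.79836453e+02  9.71270992e-02  8.01774178e+01]
call 0
{"dp":[0.126, 0.01, 0.002],"angular":[-0.001, 0.0, -0.036],"fingers":1}
{"dp":[0.252, 0.021, 0.004],"angular":[-0.001, 0.0, -0.071],"fingers":1}
{"dp":[0.377, 0.031, 0.005],"angular":[-0.001, 0.0, -0.107],"fingers":1}
{"dp":[0.503, 0.041, 0.007],"angular":[-0.001, 0.0, -0.143],"fingers":1}
{"dp":[0.629, 0.052, 0.009],"angular":[-0.001, 0.0, -0.178],"fingers":1}
{"dp":[0.755, 0.062, 0.011],"angular":[-0.001, 0.0, -0.214],"fingers":1}
{"dp":[0.88, 0.072, 0.012],"angular":[-0.001, 0.0, -0.25],"fingers":1}
{"dp":[1.006, 0.082, 0.014],"angular":[-0.001, 0.0, -0.285],"fingers":1} !!
call 1
{"dp":[0.07, 0.105, 0.002],"angular":[0.0, 0.0, -0.036],"fingers":1}
{"dp":[0.141, 0.209, 0.004],"angular":[0.0, 0.0, -0.071],"fingers":1}
{"dp":[0.211, 0.314, 0.006],"angular":[0.0, 0.0, -0.107],"fingers":1}
{"dp":[0.282, 0.419, 0.008],"angular":[0.0, 0.0, -0.143],"fingers":1}
{"dp":[0.352, 0.523, 0.01],"angular":[0.0, 0.0, -0.178],"fingers":1}
{"dp":[0.423, 0.628, 0.012],"angular":[0.0, 0.0, -0.214],"fingers":1}
{"dp":[0.493, 0.733, 0.014],"angular":[0.0, 0.0, -0.25],"fingers":1}
{"dp":[0.564, 0.837, 0.016],"angular":[0.0, 0.0, -0.285],"fingers":1}
call 2
{"dp":[0.0, 0.0, 0.098],"angular":[0.0, 0.0, 0.0],"fingers":1}
{"dp":[0.0, 0.0, 0.195],"angular":[0.0, 0.0, 0.0],"fingers":1}
{"dp":[0.0, 0.0, 0.293],"angular":[0.0, 0.0, 0.0],"fingers":1}
{"dp":[0.0, 0.0, 0.39],"angular":[0.0, 0.0, 0.0],"fingers":1}
{"dp":[0.0, 0.0, 0.478],"angular":[0.0, 0.0, 0.0],"fingers":1}
{"dp":[0.0, 0.0, 0.567],"angular":[0.0, 0.0, 0.0],"fingers":1}
{"dp":[0.0, 0.0, 0.655],"angular":[0.0, 0.0, 0.0],"fingers":1}
{"dp":[0.0, 0.0, 0.668],"angular":[0.0, 0.0, 0.0],"fingers":1}
```

Request:
{"op": "step_arm", "data": {"targets": [{"dp": [0.126,0.01,0],"angular": [0,0,-0.036],"fingers": 1},{"dp": [0.252,0.02,0],"angular": [0,0,-0.071],"fingers": 1},{"dp": [0.377,0.03,0],"angular": [0,0,-0.107],"fingers": 1},{"dp": [0.503,0.04,0.01],"angular": [0,0,-0.143],"fingers": 1},{"dp": [0.629,0.05,0.01],"angular": [0,0,-0.178],"fingers": 1},{"dp": [0.755,0.06,0.01],"angular": [0,0,-0.214],"fingers": 1},{"dp": [0.88,0.072,0.014],"angular": [0,0,-0.25],"fingers": 1},{"dp": [1,0.082,0.014],"angular": [0,0,-0.285],"fingers": 1}]}}

```text
time: 26.3
tool_pos: [518.3, -95.4, 219.0]
tcp_rot: [-179.8, -0.0, 131.6]
ft_force: [-1.1, 0.1, -1.8]
finger_gap: 10.6
grip_force: 98.7
```

Request:
{"op": "step_arm", "data": {"targets": [{"dp": [0.07,0.105,0],"angular": [0,0,-0.036],"fingers": 1},{"dp": [0.141,0.21,0],"angular": [0,0,-0.071],"fingers": 1},{"dp": [0.211,0.314,0],"angular": [0,0,-0.107],"fingers": 1},{"dp": [0.282,0.419,0.01],"angular": [0,0,-0.143],"fingers": 1},{"dp": [0.352,0.523,0.01],"angular": [0,0,-0.178],"fingers": 1},{"dp": [0.423,0.628,0.01],"angular": [0,0,-0.214],"fingers": 1},{"dp": [0.493,0.733,0.016],"angular": [0,0,-0.25],"fingers": 1},{"dp": [0.564,0.837,0.016],"angular": [0,0,-0.285],"fingers": 1}]}}

```text
time: 27.3
tool_pos: [569.1, 100.0, 215.4]
tcp_rot: [-179.9, -0.2, -177.1]
ft_force: [0.2, 0.5, -1.7]
finger_gap: 10.7
grip_force: 98.7
```

Request:
{"op": "step_arm", "data": {"targets": [{"dp": [0,0,0.1],"angular": [0,0,0],"fingers": 1},{"dp": [0,0,0.2],"angular": [0,0,0],"fingers": 1},{"dp": [0,0,0.3],"angular": [0,0,0],"fingers": 1},{"dp": [0,0,0.4],"angular": [0,0,0],"fingers": 1},{"dp": [0,0,0.48],"angular": [0,0,0],"fingers": 1},{"dp": [0,0,0.56],"angular": [0,0,0],"fingers": 1},{"dp": [0,0,0.6],"angular": [0,0,0],"fingers": 1},{"dp": [0,0,0.6],"angular": [0,0,0],"fingers": 1}]}}

```text
time: 28.3
tool_pos: [568.0, 99.6, 94.8]
tcp_rot: [-180.0, -0.2, -177.2]
ft_force: [-0.2, 0.3, -1.7]
finger_gap: 10.5
grip_force: 98.7
```

View pics/t2.png

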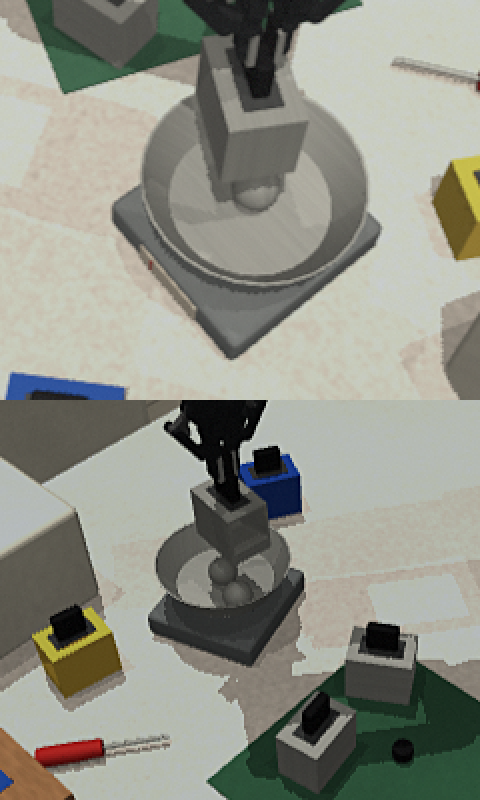

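```bash
python3 - <<'E'
from h import *
s=sense();print(s['time'],s['tool_pos'],s['tcp_rot'],s['finger_gap'])
x,y=s['tool_pos'][:2];psi=(s['tcp_rot'][2])%360-180
plan([(4,(x,y,93.3),psi,0,1),(2,(x,y,93.3),psi,0,0.4),(1,(x,y,93.3),psi,0,0),(1,(x,y,110),psi,0,0),(3,(x,y,150),psi,0,0),(9,(576,-39.5,150),9.4,0,0),(4,(576,-39.5,150),9.4,0,0)])
E
```

```text
28.3 [568.04538245  99.56910008  94.79064013] [-179.95883912   -0.22231592 -177.21525305] 10.491779083738145
call 0
{"dp":[0.0, 0.0, 0.017],"angular":[0.0, -0.001, 0.0],"fingers":1}
{"dp":[0.0, 0.0, 0.034],"angular":[0.0, -0.001, 0.0],"fingers":1}
{"dp":[0.0, 0.0, 0.051],"angular":[0.0, -0.001, 0.0],"fingers":1}
{"dp":[0.0, 0.0, 0.067],"angular":[0.0, -0.001, 0.0],"fingers":1}
{"dp":[0.0, 0.0, 0.067],"angular":[0.0, -0.001, 0.0],"fingers":0.4}
{"dp":[0.0, 0.0, 0.067],"angular":[0.0, -0.001, 0.0],"fingers":0.4}
{"dp":[0.0, 0.0, 0.067],"angular":[0.0, -0.001, 0.0],"fingers":0}
{"dp":[0.0, 0.0, -0.016],"angular":[0.0, -0.001, 0.0],"fingers":0}
call 1
{"dp":[0.0, 0.0, -0.067],"angular":[0.0, 0.0, 0.0],"fingers":0}
{"dp":[0.0, 0.0, -0.133],"angular":[0.0, 0.0, 0.0],"fingers":0}
{"dp":[0.0, 0.0, -0.2],"angular":[0.0, 0.0, 0.0],"fingers":0}
{"dp":[-0.001, -0.077, -0.2],"angular":[0.0, 0.0, -0.004],"fingers":0}
{"dp":[-0.001, -0.155, -0.2],"angular":[0.0, 0.0, -0.008],"fingers":0}
{"dp":[-0.002, -0.232, -0.2],"angular":[0.0, 0.0, -0.012],"fingers":0}
{"dp":[-0.003, -0.31, -0.2],"angular":[0.0, 0.0, -0.016],"fingers":0}
{"dp":[-0.003, -0.387, -0.2],"angular":[0.0, 0.0, -0.02],"fingers":0}
call 2
{"dp":[0.004, -0.077, 0.0],"angular":[0.0, 0.0, -0.004],"fingers":0}
{"dp":[0.009, -0.155, 0.0],"angular":[0.0, 0.0, -0.008],"fingers":0}
{"dp":[0.013, -0.232, 0.0],"angular":[0.0, 0.0, -0.012],"fingers":0}
{"dp":[0.017, -0.309, 0.0],"angular":[0.0, 0.0, -0.016],"fingers":0}
{"dp":[0.017, -0.309, 0.0],"angular":[0.0, 0.0, -0.016],"fingers":0}
{"dp":[0.017, -0.309, 0.0],"angular":[0.0, 0.0, -0.016],"fingers":0}
{"dp":[0.017, -0.309, 0.0],"angular":[0.0, 0.0, -0.016],"fingers":0}
{"dp":[0.017, -0.309, 0.0],"angular":[0.0, 0.0, -0.016],"fingers":0}
```

Both steel balls are in the pan (lower view, at 222,572 and 237,594). I release the middle scoop and go to the right one.

Request:
{"op": "step_arm", "data": {"targets": [{"dp": [0,0,0.02],"angular": [0,0,0],"fingers": 1},{"dp": [0,0,0.04],"angular": [0,0,0],"fingers": 1},{"dp": [0,0,0.055],"angular": [0,0,0],"fingers": 1},{"dp": [0,0,0.065],"angular": [0,0,0],"fingers": 1},{"dp": [0,0,0.065],"angular": [0,0,0],"fingers": 0.4},{"dp": [0,0,0.065],"angular": [0,0,0],"fingers": 0.2},{"dp": [0,0,0.065],"angular": [0,0,0],"fingers": 0},{"dp": [0,0,0],"angular": [0,0,0],"fingers": 0}]}}

```text
time: 29.3
tool_pos: [567.4, 99.5, 94.8]
tcp_rot: [-180.0, -0.3, -177.2]
ft_force: [0.4, 1.4, -0.4]
finger_gap: 81.2
grip_force: 0.0
```

Request:
{"op": "step_arm", "data": {"targets": [{"dp": [0,0,-0.07],"angular": [0,0,0],"fingers": 0},{"dp": [0,0,-0.14],"angular": [0,0,0],"fingers": 0},{"dp": [0,0,-0.2],"angular": [0,0,0],"fingers": 0},{"dp": [-0.005,-0.14,-0.22],"angular": [0,0,-0.008],"fingers": 0},{"dp": [-0.007,-0.28,-0.22],"angular": [0,0,-0.016],"fingers": 0},{"dp": [-0.008,-0.42,-0.22],"angular": [0,0,-0.024],"fingers": 0},{"dp": [-0.008,-0.56,-0.22],"angular": [0,0,-0.03],"fingers": 0},{"dp": [-0.008,-0.695,-0.22],"angular": [0,0,-0.036],"fingers": 0}]}}

```text
time: 30.3
tool_pos: [577.0, -40.1, 140.2]
tcp_rot: [-180.0, -0.1, -170.7]
ft_force: [-0.3, -0.8, 0.3]
finger_gap: 85.2
grip_force: 0.0
```

```bash
python3 - <<'E'
from h import *
weigh(5)
s=sense();print(s['time'],s['tool_pos'],s['tcp_rot'])
cv2.imwrite('pics/w4.png',snapshot('wrist'))
plan([(5,(576,-39.5,93),9.4,0,0),(3,(576,-39.5,93),9.4,0,1)])
E
```

```text
force [ 0.22 -0.24  0.51] [0.61 1.2  0.4 ]
30.55 [576.92664539 -38.73464176 139.81092038] [-1.79999245e+02 -1.53394150e-01 -1.70765836e+02]
call 0
{"dp":[0.001, -0.001, 0.059],"angular":[0.0, -0.001, 0.0],"fingers":0}
{"dp":[0.002, -0.002, 0.118],"angular":[0.0, -0.001, 0.0],"fingers":0}
{"dp":[0.003, -0.003, 0.176],"angular":[0.0, -0.001, 0.0],"fingers":0}
{"dp":[0.004, -0.004, 0.235],"angular":[0.0, -0.001, -0.001],"fingers":0}
{"dp":[0.005, -0.005, 0.294],"angular":[0.0, -0.001, -0.001],"fingers":0}
{"dp":[0.005, -0.005, 0.294],"angular":[0.0, -0.001, -0.001],"fingers":1}
{"dp":[0.005, -0.005, 0.294],"angular":[0.0, -0.001, -0.001],"fingers":1}
{"dp":[0.005, -0.005, 0.294],"angular":[0.0, -0.001, -0.001],"fingers":1}
```

View pics/w4.png

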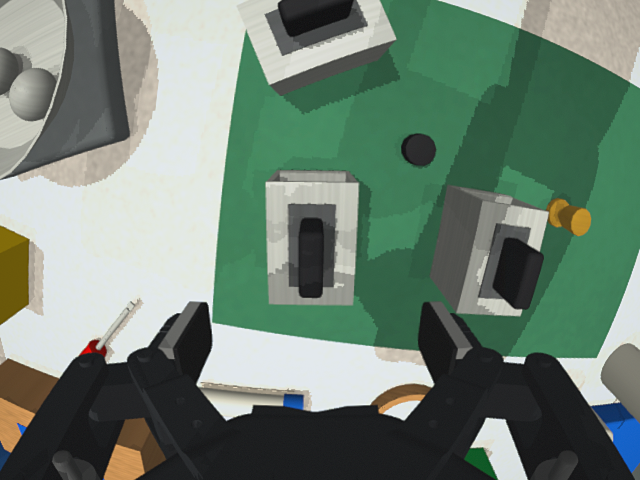

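The right scoop is aligned, with its tab at (311,258). Both balls show in the pan (10,75 and 33,95), and the other two scoops stand upright. Next I grip, lift and weigh it.

Request:
{"op": "step_arm", "data": {"targets": [{"dp": [0,0,0.07],"angular": [0,0,0],"fingers": 0},{"dp": [0,0,0.14],"angular": [0,0,0],"fingers": 0},{"dp": [0,0,0.21],"angular": [0,0,0],"fingers": 0.2},{"dp": [0,0,0.29],"angular": [0,0,0],"fingers": 0.5},{"dp": [0,0,0.29],"angular": [0,0,0],"fingers": 0.7},{"dp": [0,0,0.29],"angular": [0,0,0],"fingers": 1},{"dp": [0,0,0.29],"angular": [0,0,0],"fingers": 1},{"dp": [0,0,0.29],"angular": [0,0,0],"fingers": 1}], "newtons": 100}}

```text
time: 31.6
tool_pos: [577.0, -39.2, 81.9]
tcp_rot: [-180.0, -0.1, -170.7]
ft_force: [0.3, -0.9, -1.5]
finger_gap: 11.0
grip_force: 98.7
```

Request:
{"op": "step_arm", "data": {"targets": [{"dp": [0,0,0],"angular": [0,0,0],"fingers": 1},{"dp": [0,0,-0.05],"angular": [0,0,0],"fingers": 1},{"dp": [0,0,-0.12],"angular": [0,0,0],"fingers": 1},{"dp": [0,0,-0.2],"angular": [0,0,0],"fingers": 1},{"dp": [0,0,-0.25],"angular": [0,0,0],"fingers": 1},{"dp": [0,0,-0.25],"angular": [0,0,0],"fingers": 1},{"dp": [0,0,-0.25],"angular": [0,0,0],"fingers": 1},{"dp": [0,0,-0.25],"angular": [0,0,0],"fingers": 1}]}}

```text
time: 32.6
tool_pos: [576.3, -39.0, 130.6]
tcp_rot: [180.0, -0.2, -170.7]
ft_force: [0.4, 0.1, -2.4]
finger_gap: 10.7
grip_force: 98.5
```

```bash
python3 - <<'E'
from h import *
weigh(8)
s=sense();print(s['time'],s['tool_pos'],s['tcp_rot'],s['finger_gap'])
E
```

```text
force [-0.33 -0.11 -2.61] [0.42 0.52 0.38]
33.0 [576.8569429  -39.13809227 131.42385498] [-1.79982538e+02 -1.69451913e-01 -1.70736213e+02] 10.704658816079649
```

The right scoop is light (2.6 N, the dummy), so I set it back down and retreat.

Request:
{"op": "step_arm", "data": {"targets": [{"dp": [0,0,0.1],"angular": [0,0,0],"fingers": 1},{"dp": [0,0,0.18],"angular": [0,0,0],"fingers": 1},{"dp": [0,0,0.23],"angular": [0,0,0],"fingers": 1},{"dp": [0,0,0.247],"angular": [0,0,0],"fingers": 1},{"dp": [0,0,0.247],"angular": [0,0,0],"fingers": 1},{"dp": [0,0,0.247],"angular": [0,0,0],"fingers": 0.4},{"dp": [0,0,0.247],"angular": [0,0,0],"fingers": 0.2},{"dp": [0,0,0.247],"angular": [0,0,0],"fingers": 0}]}}

```text
time: 34.0
tool_pos: [576.9, -39.1, 82.3]
tcp_rot: [-180.0, -0.1, -170.7]
ft_force: [0.7, -0.2, -0.8]
finger_gap: 64.4
grip_force: 0.0
```

Request:
{"op": "step_arm", "data": {"targets": [{"dp": [0,0,0],"angular": [0,0,0],"fingers": 0},{"dp": [0,0,-0.1],"angular": [0,0,0],"fingers": 0},{"dp": [0,0,-0.25],"angular": [0,0,0],"fingers": 0},{"dp": [0,0,-0.45],"angular": [0,0,0],"fingers": 0},{"dp": [0,0,-0.65],"angular": [0,0,0],"fingers": 0},{"dp": [0,0,-0.8],"angular": [0,0,0],"fingers": 0},{"dp": [0,0,-0.8],"angular": [0,0,0],"fingers": 0},{"dp": [0,0,-0.8],"angular": [0,0,0],"fingers": 0}]}}

```text
time: 35.0
tool_pos: [577.0, -39.0, 242.2]
tcp_rot: [-180.0, -0.2, -170.7]
ft_force: [-0.3, -0.3, 0.4]
finger_gap: 85.5
grip_force: 0.0
```

```bash
python3 - <<'E'
from h import *
s=sense();print(s['time'],s['tool_pos'],s['finger_gap'])
cv2.imwrite('pics/end.png',np.hstack([snapshot('side')[90:470,210:560],snapshot('scene')[60:440,130:480]]))
E
```

```text
35.0 [577.04132244 -39.04247632 242.18422462] 85.4672080545645
```

View pics/end.png

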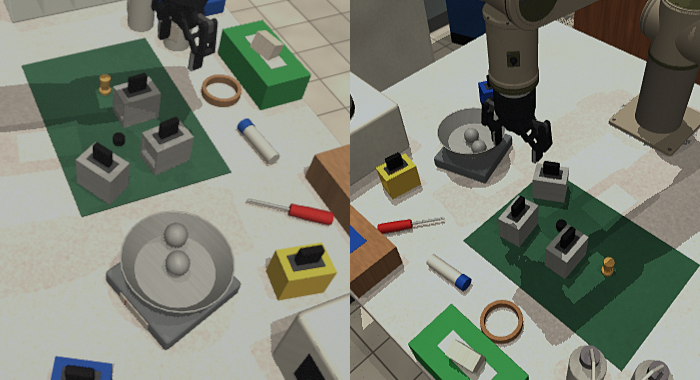

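All three scoops stand upright on the mat: (102,172), (136,98) and (166,143) in the side view. Both balls are in the pan (176,235 and 176,263), and the gripper is clear.

```bash
python3 -c "
from bench import *
print(hand_in())"
```

```text
the job is handed in; nothing more can be done
None
```

I handed the job in at about 35 s: both steel balls (from the left and middle scoops) are in the pan, the dummy is still in the right scoop, and all three scoops stand upright on the mat; hand-in gave no verdict.

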